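# Sort the sanding blocks, sharp from worn

## Robot

A 6-joint arm with a two-finger parallel gripper is mounted at the origin on the work surface. World frame = base frame: x ahead of the robot, y to its left, z up, the work surface at z = 0. Lengths are in mm, angles in rad, forces in N, time in s.
With the tool pointing down it reaches from about 350 to 975 mm from the base axis. Payload 7.1 kg.
Tool frame: the origin (TCP) lies at the very end of the fingers, on their centre line; the grasp point (between the pads) lies 19 mm behind it; z points along the fingers, x is the direction in which the jaws open and shut, and the axes are right-handed (so a half turn about z gives the same grasp; the last joint's range is limited). The gripper opens to 88 mm and grips with 3 to 60 N. Pads are 20 mm wide; open, the fingers measure 115 mm over their backs; the gripper's body (75 mm by 178 mm) begins 61 mm behind the grasp point.
Start: joints at [-1.296, 0.423, 1.63, -0, 1.089, -0.019], TCP at [181.013, -598.197, 222.675] pointing down, gripper open.
Joint ranges: [-3, 3], [-0.9, 2.11], [0.09, 2.58], [-1.31, 4.45], [0.11, 2.69], [-2.54, 2.54]. Speed limits (rad/s): [2.39, 2.39, 3.01, 3.14, 3.14, 3.14].

## Interface

Orientations are given as a rotation vector (axis times angle).
In Python, from workcell import * gives the robot as it stands.
- The arm moves only by the tool arm_command, never from a script. Its argument "increments" is a list of rows, each a list of 2 entries, a list of its own where there are three numbers: the shift along the tool's x, y, z in cm, then the turn about the tool's z in degrees. In form: [[[dx, dy, dz], turn], ...]. A call has 1 to 20 rows; each row shifts and turns the pose as measured when the row begins, along the tool's axes as they then stand; what a row does not reach is not made up. A row lasts 1/10 s, in which the tool goes at most 50 mm and 8.59 degrees, less where a joint would pass 70% of its speed; a pose out of reach is approached as far as the arm can. A call is refused whole if a number of a shift passes 5 or a number of a turn 8.59, either way. A call with a gripper value outside its range is refused whole. "gripper" is the opening, from 0 (shut) to 1 (fully open), set as the call begins (left out, the last holds). The fingers move at their own pace and stop on an object; the grip force is fixed at half the most. Time passes only in rows, so rows that do not move let the fingers close. It gives the time, the measured TCP pose, the force and the opening at its end, in the units of the state.
- get_obs(): the state, without advancing time (a new reading comes with each control period).
- get_image(name): name is "scene" or "top" or "wrist"; returns the picture (400x640x3 uint8, red, green, blue); there is no depth.
- camera_params(name): a dict with "K" (3x3 intrinsics, pixels), "rvec" (rotation vector, rad) and "tvec" (3), from world to camera coordinates, as OpenCV has them; the wrist camera has in their place "T_tool_cam" (4x4, takes a point from camera to tool coordinates, whose origin is the TCP and whose axes are the tool frame's). Camera axes: x right, y down, z forward; pixel columns grow to the right and rows downward; lengths in mm; the calibration is good to about 2 mm. The wrist camera is an equidistant fisheye: a pixel r from the principal point sees the ray r / f radians off the axis. A picture is of the moment at which its call begins: read the wrist's pose just before it. camera_params takes no time and is no camera call.
- close_job(): hands the job in, once; it reports no verdict.
The state is a dict: "t": time; "qpos": joint angles; "qvel": joint speeds; "joint_torque": joint torques, N m; "ee_pos": TCP position; "orientation": TCP orientation; "ft_force": force on the tool from outside, world axes, zero at the start; "moment": the same for the moment, N m; "width": finger opening in mm.
Only numpy, scipy, OpenCV 4.12 (cv2) and the standard library are available. Lean on these libraries where they do the work, as an engineer would, in place of code of your own. Each camera call takes 0.05 s, during which the arm holds its last target.

## Task

The sanding blocks on the bench look alike, but some still have sharp grain and some are worn smooth: tell them apart by how hard each one drags when it is pressed lightly on the bench and pulled along. Put every sharp block in the red container and every worn one in the blue container for new paper, lying flat (stacking is fine), and push both front flaps shut until they snap home. Leave everything else on the bench where it stands.

Things in the scene. Friction and masses are not known exactly. Their poses are not given: they have to be found in the camera images.
- block_a_mid (a point): Centre of a sanding block, 90 long (own x) x 50 wide (own y) x 30 high (z up), 0.13 to 0.25 kg: tan cork, dark abrasive sheet underneath. All look alike; any may be sharp or worn, anew in each start; absent ones are None from the start. Pressed down and dragged on the bench, a sharp one resists with 1.0 to 1.2 of the down force, a worn one with 0.16 to 0.2. A 60 N grip across the width is fine.
- block_b_mid (a point): Centre of a sanding block, 90 long (own x) x 50 wide (own y) x 30 high (z up), 0.13 to 0.25 kg: tan cork, dark abrasive sheet underneath. All look alike; any may be sharp or worn, anew in each start; absent ones are None from the start. Pressed down and dragged on the bench, a sharp one resists with 1.0 to 1.2 of the down force, a worn one with 0.16 to 0.2. A 60 N grip across the width is fine.
- block_c_mid (a point): Centre of a sanding block, 90 long (own x) x 50 wide (own y) x 30 high (z up), 0.13 to 0.25 kg: tan cork, dark abrasive sheet underneath. All look alike; any may be sharp or worn, anew in each start; absent ones are None from the start. Pressed down and dragged on the bench, a sharp one resists with 1.0 to 1.2 of the down force, a worn one with 0.16 to 0.2. A 60 N grip across the width is fine.
- block_d_mid (a point): Centre of a sanding block, 90 long (own x) x 50 wide (own y) x 30 high (z up), 0.13 to 0.25 kg: tan cork, dark abrasive sheet underneath. All look alike; any may be sharp or worn, anew in each start; absent ones are None from the start. Pressed down and dragged on the bench, a sharp one resists with 1.0 to 1.2 of the down force, a worn one with 0.16 to 0.2. A 60 N grip across the width is fine.
- block_e_mid (a point): Centre of a sanding block, 90 long (own x) x 50 wide (own y) x 30 high (z up), 0.13 to 0.25 kg: tan cork, dark abrasive sheet underneath. All look alike; any may be sharp or worn, anew in each start; absent ones are None from the start. Pressed down and dragged on the bench, a sharp one resists with 1.0 to 1.2 of the down force, a worn one with 0.16 to 0.2. A 60 N grip across the width is fine.
- red_box: The red storage container for sharp blocks, left or right, fixed, open on top: 240 deep (own x, from the flap side to the back) x 220 wide (own y) x 80 high. Origin: centre of its underside. Walls 5, inside 230 x 210, floor 4 above the bench. Its front is a 20 high sill with a hinged flap above it.
- red_box_flap (a joint): Angle of the red container's flap, rad: 0 shut (upright), up to 0.85 as its top leans out to the robot. 206 wide, 58 high, 5 thick; hinge along its lower edge, 21 above the bench, 117.5 in front of the container's centre. Stays where left. Its top edge moves back with 1 N, but snap catches resist with 5 to 10 N from 0.23 to 0.1 rad, then pull it to 0.
- red_box_flap_edge (a point): Middle of the top edge of the red container's flap (79 above the bench when shut).
- blue_box: The blue storage container for worn blocks, left or right, fixed, open on top: 240 deep (own x, from the flap side to the back) x 220 wide (own y) x 80 high. Origin: centre of its underside. Walls 5, inside 230 x 210, floor 4 above the bench. Its front is a 20 high sill with a hinged flap above it.
- blue_box_flap (a joint): Angle of the blue container's flap, rad: 0 shut (upright), up to 0.85 as its top leans out to the robot. 206 wide, 58 high, 5 thick; hinge along its lower edge, 21 above the bench, 117.5 in front of the container's centre. Stays where left. Its top edge moves back with 1 N, but snap catches resist with 5 to 10 N from 0.23 to 0.1 rad, then pull it to 0.
- blue_box_flap_edge (a point): Middle of the top edge of the blue container's flap (79 above the bench when shut).
- steel_round: Bystander: upright steel bar offcut, 38 across, 62 high; origin at its underside.
- copper_tube: Bystander: upright copper piece with a blue band, 34 across, 70 high; origin at its underside.
- oil_bottle: Bystander: bottle, 52 across, 130 high; origin at its underside.
- paint_tin: Bystander: tin, 66 across, 75 high; origin at its underside.

How it is judged (in metres and radians):
At the end, for the whole second after the job is handed in: Every block present lies within the walls of its container (red: sharp, grain proud of the sheet; blue: worn, grain below it; one just in between, either), within 0.3 rad of flat, its centre below 75 mm, and stays there; both flaps are shut on their catches (within 0.03 rad) (height (world z) of each of block_a_mid, block_b_mid, block_c_mid, block_d_mid, block_e_mid below 0.075 m and angle between each of block_a_mid, block_b_mid, block_c_mid, block_d_mid, block_e_mid's own z axis and vertical below 0.3 rad and ((z of block_a_grain_c0 in the frame of block_a_mid below -0.0128 m and x of block_a_mid in the frame of red_box between -0.105 and 0.105 m and y of block_a_mid in the frame of red_box between -0.105 and 0.105 m) or (z of block_a_grain_c0 in the frame of block_a_mid above -0.0132 m and x of block_a_mid in the frame of blue_box between -0.105 and 0.105 m and y of block_a_mid in the frame of blue_box between -0.105 and 0.105 m)) and ((z of block_b_grain_c0 in the frame of block_b_mid below -0.0128 m and x of block_b_mid in the frame of red_box between -0.105 and 0.105 m and y of block_b_mid in the frame of red_box between -0.105 and 0.105 m) or (z of block_b_grain_c0 in the frame of block_b_mid above -0.0132 m and x of block_b_mid in the frame of blue_box between -0.105 and 0.105 m and y of block_b_mid in the frame of blue_box between -0.105 and 0.105 m)) and ((z of block_c_grain_c0 in the frame of block_c_mid below -0.0128 m and x of block_c_mid in the frame of red_box between -0.105 and 0.105 m and y of block_c_mid in the frame of red_box between -0.105 and 0.105 m) or (z of block_c_grain_c0 in the frame of block_c_mid above -0.0132 m and x of block_c_mid in the frame of blue_box between -0.105 and 0.105 m and y of block_c_mid in the frame of blue_box between -0.105 and 0.105 m)) and ((z of block_d_grain_c0 in the frame of block_d_mid below -0.0128 m and x of block_d_mid in the frame of red_box between -0.105 and 0.105 m and y of block_d_mid in the frame of red_box between -0.105 and 0.105 m) or (z of block_d_grain_c0 in the frame of block_d_mid above -0.0132 m and x of block_d_mid in the frame of blue_box between -0.105 and 0.105 m and y of block_d_mid in the frame of blue_box between -0.105 and 0.105 m)) and ((z of block_e_grain_c0 in the frame of block_e_mid below -0.0128 m and x of block_e_mid in the frame of red_box between -0.105 and 0.105 m and y of block_e_mid in the frame of red_box between -0.105 and 0.105 m) or (z of block_e_grain_c0 in the frame of block_e_mid above -0.0132 m and x of block_e_mid in the frame of blue_box between -0.105 and 0.105 m and y of block_e_mid in the frame of blue_box between -0.105 and 0.105 m)) and value of joint each of red_box_flap, blue_box_flap below 0.03 rad); the robot touches nothing.
It fails at once if one of the other things on the bench is shoved aside (over 50 mm) (distance of any of steel_round, copper_tube, oil_bottle, paint_tin from where it was at the start of the episode above 0.05 m).
It fails at once if an upright piece, the bottle or the tin is knocked over (angle between any of steel_round, copper_tube, oil_bottle, paint_tin's own z axis and vertical above 0.6 rad).
Of block_a, block_b, block_c, block_d, block_e only 3 to 4 are there at a start; the rules pass over those that are not, and their reading is None.
At some moment in a run one of block_a, block_b, block_c, block_d, block_e may be knocked a few centimetres aside while the robot is not near it.
It also fails if it takes over 210 s, if anything falls off the work surface, if the arm or the gripper's body presses on something with over 40 N, if the wrist force passes 120 N, or if a joint passes its speed limit or range.

## Working session

There is one attempt and no reset: what is moved stays moved. The work goes in short steps, Python scripts to look and compute and a tool call to move; the robot and the scene stay as the last step left them, time stands still between calls to the robot, and variables do not carry over. Pictures are saved under pics/ and viewed, and the job is handed in when it is done.

Besides the shell and the picture viewer there is one more tool, called after ">>>" in YAML: its name, and indented under it one key for each argument. arm_command: Moves the arm, as the interface text tells. Its arguments: {"type":"object","properties":{"increments":{"type":"array","items":{"type":"array"}},"gripper":{"type":"number"}},"required":["increments"]}

```bash
mkdir -p pics; ls; python3 - <<'E'
from workcell import *
import cv2
o=get_obs();print(o)
for n in("scene","top","wrist"):
    im=get_image(n);cv2.imwrite(f"pics/{n}0.png",im[:,:,::-1]);print(n,camera_params(n))
E
```

```text
pics
{'t': 0.0, 'qpos': array([-1.29600561e+00,  4.23847829e-01,  1.63069904e+00, -2.77020024e-05,
        1.08856721e+00, -1.90001033e-02]), 'qvel': array([-9.79686440e-04, -1.59236822e-04, -2.35066505e-05, -5.19433748e-04,
        3.85251147e-05, -6.50636787e-04]), 'joint_torque': array([ 7.89838959e-04, -5.44616318e+01, -2.73659581e+01,  6.43986580e-02,
        2.27819884e-02, -1.35040632e-04]), 'ee_pos': array([ 180.85565343, -597.68045944,  221.89377089]), 'orientation': array([-2.52194491e+00,  1.87181070e+00,  1.91461767e-03]), 'ft_force': array([-0.52141698,  0.99131147, -0.16759964]), 'moment': array([-0.02687779, -0.01962704, -0.00782986]), 'width': 87.94637965408239}
scene {'K': array([[498.08932753,   0.        , 318.36147131],
       [  0.        , 498.08932753, 196.17417745],
       [  0.        ,   0.        ,   1.        ]]), 'rvec': array([ 1.06247626,  2.20011217, -1.20767694]), 'tvec': array([ 376.77727638, -187.74820579, 1803.36588352])}
top {'K': array([[404.09644667,   0.        , 311.40001248],
       [  0.        , 404.09644667, 196.97635114],
       [  0.        ,   0.        ,   1.        ]]), 'rvec': array([ 2.17950077, -2.12149616,  0.19458897]), 'tvec': array([-20.56483608, 588.55537943, 939.97730402])}
wrist {'K': array([[309.70691629,   0.        , 321.89608697],
       [  0.        , 309.70691629, 203.18166646],
       [  0.        ,   0.        ,   1.        ]]), 'T_tool_cam': array([[ 9.99999841e-01,  1.29828542e-04,  5.48408583e-04,
        -8.24013668e-01],
       [-2.81588290e-04,  9.58031460e-01,  2.86662942e-01,
        -7.86671565e+01],
       [-4.88175643e-04, -2.86663051e-01,  9.58031344e-01,
        -1.61930595e+02],
       [ 0.00000000e+00,  0.00000000e+00,  0.00000000e+00,
         1.00000000e+00]])}
```

View pics/top0.png

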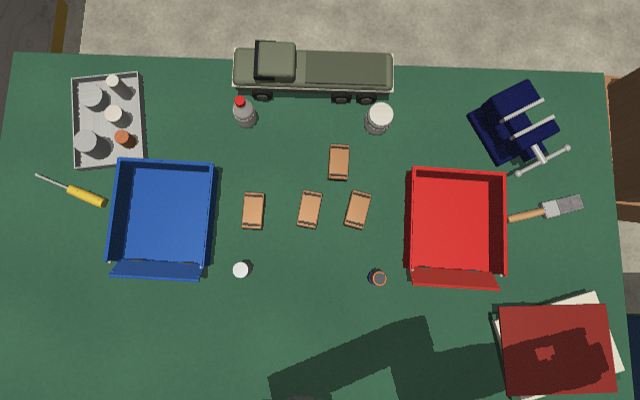

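View pics/scene0.png

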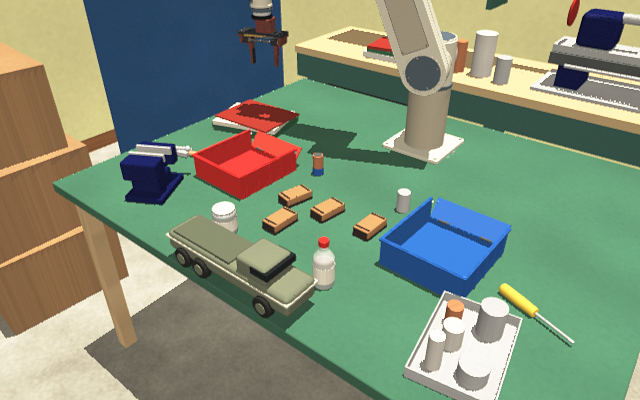

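View pics/wrist0.png

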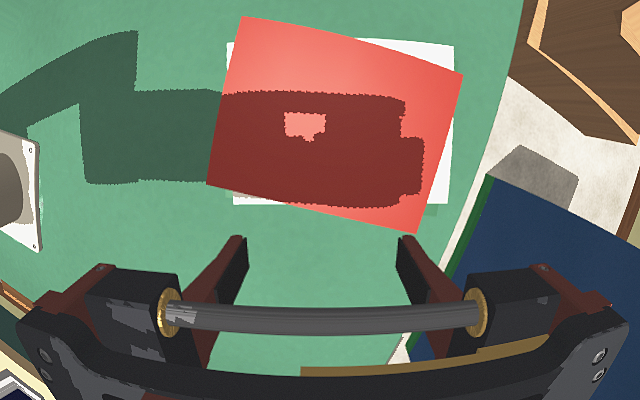

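The top view shows four blocks, at pixels (253,211), (310,209), (358,210) and (339,162). The blue box is on the left and the red box on the right, with both flaps open toward the robot. The steel round is at (240,269), the copper tube at (378,277), the bottle at (244,112) and the tin at (379,118).

```bash
cat > h.py <<'E'
from workcell import *
import numpy as np, cv2
from scipy.spatial.transform import Rotation as R
def cast(n,uv,z):
    p=camera_params(n);Rm=cv2.Rodrigues(p["rvec"])[0];c=-Rm.T@p["tvec"]
    d=Rm.T@np.linalg.inv(p["K"])@np.array([uv[0],uv[1],1.]);return c+d*(z-c[2])/d[2]
def proj(n,P):
    p=camera_params(n);return cv2.projectPoints(np.array(P,float).reshape(-1,3),p["rvec"],p["tvec"],p["K"],None)[0].reshape(-1,2)
def blocks(n,im,z=30,amin=150):
    hsv=cv2.cvtColor(im,cv2.COLOR_RGB2HSV)
    m=cv2.inRange(hsv,(6,70,110),(22,200,255));m=cv2.morphologyEx(m,cv2.MORPH_CLOSE,np.ones((3,3)))
    out=[]
    for c in cv2.findContours(m,cv2.RETR_EXTERNAL,cv2.CHAIN_APPROX_NONE)[0]:
        if cv2.contourArea(c)<amin: continue
        w=np.array([cast(n,q[0],z)[:2] for q in c],np.float32)
        (x,y),(a,b),th=cv2.minAreaRect(w)
        if a<b:a,b=b,a;th+=90
        th=(th+90)%180-90
        (u,v)=c[:,0].mean(0);out.append((u,v,x,y,a,b,th))
    return out
def toolyaw(o):
    M=R.from_rotvec(o["orientation"]).as_matrix();return np.degrees(np.arctan2(M[1,0],M[0,0])),M
E
python3 - <<'E'
from h import *
np.set_printoptions(precision=1,suppress=True)
im=cv2.imread("pics/top0.png")[:,:,::-1].copy()
for b in blocks("top",im):
    if 200<b[0]<420 : print(np.array(b))
p=camera_params("top");Rm=cv2.Rodrigues(p["rvec"])[0];print("cam",-Rm.T@p["tvec"])
for nm,uv,z in [("steel",(240,269),62),("cop",(378,277),70),("bottlecap",(240,101),130),("tin",(381,112),75),
 ("redTL",(412,168),80),("redTR",(505,173),80),("redflapL",(412,286),60),("redflapR",(498,290),60),("redBR",(507,275),20),("blTL",(119,158),80),("blTR",(214,164),80),("blflapL",(110,277),60),("blflapR",(201,281),60)]:
    print(nm,cast("top",uv,z))
print(toolyaw(get_obs()))
big=cv2.resize(im[90:300,90:520],None,fx=1.85,fy=1.85,interpolation=cv2.INTER_CUBIC);cv2.imwrite("pics/topz.png",big[:,:,::-1])
E
```

```text
[252.4 210.  555.2 139.4  89.7  48.4  -2.4]
[ 357.5  209.   565.  -120.    89.6   48.1  -13.7]
[309.  208.5 562.6   0.   89.7  48.3  -9.4]
[338.6 161.2 685.  -71.2  89.7  48.5  -2.9]
cam [ 434.7   16.7 1020.4]
steel [412.1 157.5  62. ]
cop [ 401.8 -163.3   70. ]
bottlecap [795.  167.4 130. ]
tin [ 801.1 -170.1   75. ]
redTL [ 660.9 -243.6   80. ]
redTR [ 655.6 -468.9   80. ]
redflapL [ 382.7 -245.1   60. ]
redflapR [ 378.2 -448.4   60. ]
redBR [ 412.6 -491.9   20. ]
blTL [663.6 453.   80. ]
blTR [656.  229.1  80. ]
blflapL [386.6 455.1  60. ]
blflapR [382.5 246.2  60. ]
(np.float64(-73.16479446631811), array([[ 0.3, -1. , -0. ],
       [-1. , -0.3,  0. ],
       [-0. ,  0. , -1. ]]))
```

View pics/topz.png

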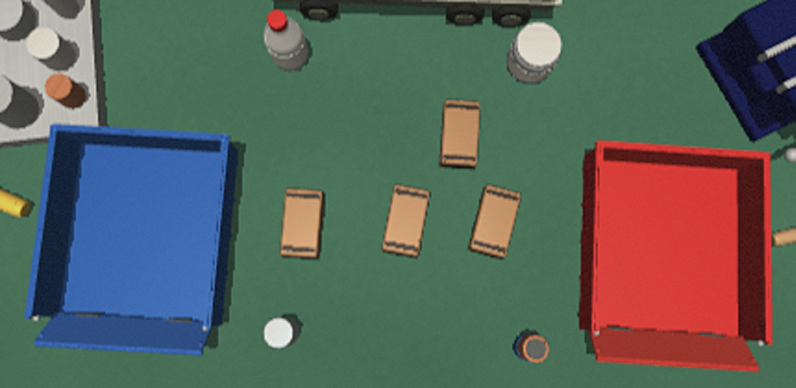

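Each detected block measures about 90×48 at z=30, which agrees with the given 90×50. First I'll turn the tool so its axes line up with the world axes, then move toward the block at (565,-120).

>>> arm_command:
  increments:
    - [[0,0,0],8.4]
    - [[0,0,0],8.4]
    - [[0,0,0],0]
    - [[0,0,0],0]

```text
t: 0.55
ee_pos: [180.6, -596.9, 220.8]
orientation: [-2.215, 2.226, 0.005]
ft_force: [-0.0, 0.3, -0.2]
width: 87.5
```

```bash
cat > s.py <<'E'
from h import *
import sys
np.set_printoptions(precision=1,suppress=True)
# usage: s.py [x y z [yaw_block]]
o=get_obs();y,M=toolyaw(o);print("t",round(o["t"],1),"p",o["ee_pos"],"yaw",round(y,1),"F",o["ft_force"],"w",round(o["width"],1))
a=[float(v) for v in sys.argv[1:]]
if a:
    d=np.array(a[:3])-o["ee_pos"];print("tool shift cm",(M.T@d)/10)
    if len(a)>3:
        t=-((a[3]-90-y+90)%180-90);print("turn",round(t,1))
        M2=M@R.from_euler("z",t,degrees=True).as_matrix();print("shift cm after turn",np.round(M2.T@d/10,2))
E
python3 s.py 565 -120 100 -13.7
```

```text
t 0.6 p [ 180.6 -596.9  220.8] yaw -90.3 F [-0.   0.3 -0.2] w 87.5
tool shift cm [-47.8 -38.2  12.2]
turn 13.4
shift cm after turn [-55.4 -26.1  12.2]
```

>>> arm_command:
  increments:
    - [[-3.4,-2.7,0.5],0]
    - [[-3.4,-2.7,0.5],0]
    - [[-3.4,-2.7,0.5],0]
    - [[-3.4,-2.7,0.5],0]
    - [[-3.4,-2.7,0.5],0]
    - [[-3.4,-2.7,0.5],0]
    - [[-3.4,-2.7,0.5],0]
    - [[-3.4,-2.7,0.5],0]
    - [[-3.4,-2.7,0.5],0]
    - [[-3.4,-2.7,0.5],0]
    - [[-3.4,-2.7,0.5],0]
    - [[-3.4,-2.7,0.5],0]
    - [[-3.4,-2.7,0.5],0]
    - [[-3.4,-2.7,0.5],0]
    - [[0,0,0],6.7]
    - [[0,0,0],6.7]
    - [[0,0,0],0]
    - [[0,0,0],0]

```text
t: 2.35
ee_pos: [565.7, -96.1, 148.8]
orientation: [-2.012, 2.411, -0.006]
ft_force: [0.2, -1.0, 0.3]
width: 87.6
```

```bash
python3 s.py 565 -120 100 -13.7
python3 - <<'E'
from h import *
im=get_image("wrist");cv2.imwrite("pics/w1.png",im[:,:,::-1])
E
```

```text
t 2.4 p [565.7 -96.1 148.8] yaw -100.3 F [ 0.2 -1.   0.3] w 87.6
tool shift cm [ 2.4 -0.3  4.9]
turn 3.4
shift cm after turn [ 2.3 -0.5  4.9]
```

View pics/w1.png

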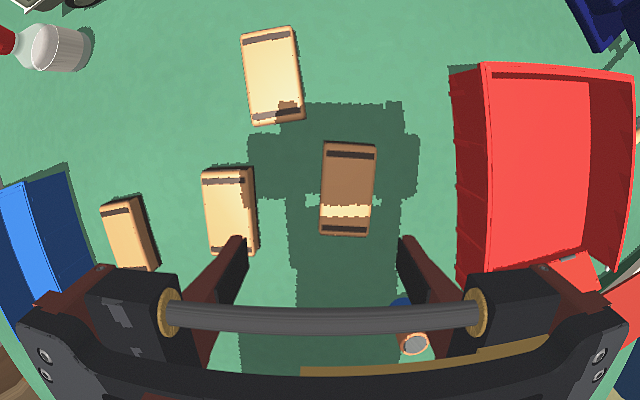

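The wrist view has the target block at about (348,190), with its neighbours at (228,210), (272,75) and (130,233), so it agrees with the top view. I'll align over the block and go down.

>>> arm_command:
  increments:
    - [[1.2,-0.2,1.5],3.4]
    - [[1.1,-0.3,1.5],0]
    - [[0,0,1.5],0]
    - [[0,0,0],0]
    - [[0,0,0],0]

```text
t: 2.9
ee_pos: [565.7, -123.7, 102.6]
orientation: [-1.95, 2.46, -0.008]
ft_force: [-0.0, -1.4, 0.0]
width: 88.1
```

```bash
python3 s.py 565 -120 4 -13.7
python3 - <<'E'
from h import *
im=get_image("wrist");cv2.imwrite("pics/w2.png",im[:,:,::-1])
E
```

```text
t 2.9 p [ 565.7 -123.7  102.6] yaw -103.2 F [-0.  -1.4  0. ] w 88.1
tool shift cm [-0.4  0.2  9.9]
turn 0.5
shift cm after turn [-0.3  0.2  9.8]
```

View pics/w2.png

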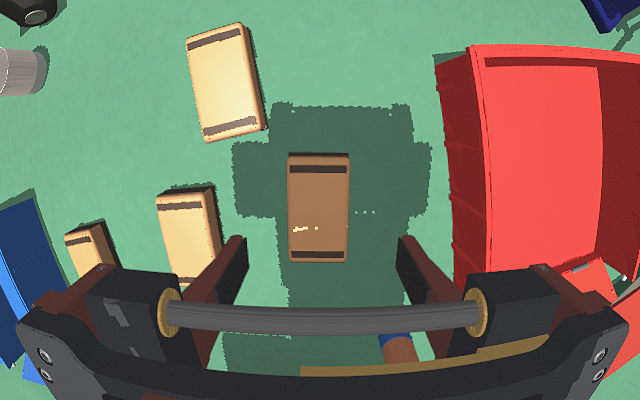

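The block is centred between the fingers at (319,207) and aligned with them. Descending.

>>> arm_command:
  increments:
    - [[-0.2,0.1,2.5],0]
    - [[-0.1,0.1,2.5],0]
    - [[0,0,2.0],0]
    - [[0,0,1.5],0]
    - [[0,0,0],0]
    - [[0,0,0],0]
    - [[0,0,0],0]

```text
t: 3.65
ee_pos: [569.5, -121.6, 20.3]
orientation: [-1.952, 2.451, -0.02]
ft_force: [-0.8, -0.1, -0.2]
width: 87.8
```

```bash
python3 s.py 565 -120 4 -13.7
```

```text
t 3.6 p [ 569.5 -121.6   20.3] yaw -102.9 F [-0.8 -0.1 -0.2] w 87.8
tool shift cm [-0.1  0.5  1.6]
turn 0.8
shift cm after turn [-0.1  0.5  1.6]
```

>>> arm_command:
  increments:
    - [[0,0.3,0.8],0.8]
    - [[0,0,0.7],0]
    - [[0,0,0],0]
    - [[0,0,0],0]

```text
t: 4.05
ee_pos: [568.0, -121.4, 6.3]
orientation: [-1.932, 2.463, -0.024]
ft_force: [-0.6, 0.4, 0.4]
width: 88.0
```

>>> arm_command:
  increments:
    - [[0,0,0],0]
    - [[0,0,0],0]
    - [[0,0,0],0]
    - [[0,0,0],0]
    - [[0,0,0],0]
    - [[0,0,0],0]
    - [[0,0,0],0]
    - [[0,0,0],0]
  gripper: 0.0

```text
t: 4.85
ee_pos: [568.4, -121.4, 6.7]
orientation: [-1.932, 2.463, -0.025]
ft_force: [-1.1, 0.0, -0.1]
width: 50.0
```

```bash
python3 s.py 565 -120 4 -13.7
```

```text
t 4.8 p [ 568.4 -121.4    6.7] yaw -103.8 F [-1.1  0.  -0.1] w 50.0
tool shift cm [-0.1  0.4  0.3]
turn -0.1
shift cm after turn [-0.1  0.4  0.3]
```

Gripped at 50.0 mm wide. Now a light press, to see how stiff the contact is.

>>> arm_command:
  increments:
    - [[0,0,0.2],0]
    - [[0,0,0],0]

```text
t: 5.05
ee_pos: [568.4, -121.4, 6.7]
orientation: [-1.932, 2.463, -0.025]
ft_force: [-0.2, 0.1, -1.6]
width: 49.7
```

>>> arm_command:
  increments:
    - [[0,0.4,0.1],0]
    - [[0,0.4,0.1],0]
    - [[0,0.4,0.1],0]

```text
t: 5.35
ee_pos: [564.5, -120.5, 6.7]
orientation: [-1.925, 2.454, -0.046]
ft_force: [7.4, -2.2, 7.6]
width: 50.1
```

>>> arm_command:
  increments:
    - [[0,0.4,0.1],0]
    - [[0,0.4,0.1],0]

```text
t: 5.55
ee_pos: [563.6, -120.2, 7.4]
orientation: [-1.919, 2.447, -0.064]
ft_force: [5.7, -1.5, 8.0]
width: 49.9
```

>>> arm_command:
  increments:
    - [[0,0.8,0],0]
    - [[0,0.8,0],0]

```text
t: 5.75
ee_pos: [551.6, -117.3, 8.1]
orientation: [-1.916, 2.443, -0.074]
ft_force: [2.8, -0.6, 3.6]
width: 49.6
```

>>> arm_command:
  increments:
    - [[0,1.2,0],0]
    - [[0,1.2,0],0]

```text
t: 5.95
ee_pos: [531.1, -112.3, 8.1]
orientation: [-1.912, 2.438, -0.085]
ft_force: [6.9, -1.4, 10.7]
width: 49.6
```

>>> arm_command:
  increments:
    - [[0,1.2,0],0]

```text
t: 6.05
ee_pos: [521.1, -109.8, 8.4]
orientation: [-1.91, 2.435, -0.091]
ft_force: [5.9, -1.6, 8.6]
width: 50.2
```

```bash
python3 s.py 565 -120 4 -13.7
```

```text
t 6.0 p [ 521.1 -109.8    8.4] yaw -103.8 F [ 5.9 -1.6  8.6] w 50.2
tool shift cm [-0.1 -4.5  0.8]
turn -0.1
shift cm after turn [-0.1 -4.5  0.8]
```

Horizontal over down force is about 1.0 before any tilt and 0.65–0.8 after, so this block is sharp. The tool is picking up tilt as it drags, so I'll measure that.

```bash
cat >> s.py <<'E'
print("toolz",np.round(M[:,2],3))
E
python3 s.py
```

```text
t 6.0 p [ 521.1 -109.8    8.4] yaw -103.8 F [ 5.9 -1.6  8.6] w 50.2
toolz [ 0.1 -0.  -1. ]
```

>>> arm_command:
  increments:
    - [[0,-0.4,0.1],0]
    - [[0,-0.8,0.1],0]
    - [[0,-0.8,0],0]

```text
t: 6.35
ee_pos: [526.4, -111.1, 6.0]
orientation: [-1.92, 2.448, -0.062]
ft_force: [-13.9, 3.2, 24.7]
width: 50.0
```

```bash
sed -i 's/np.round(M\[:,2\],3)/[round(float(v),3) for v in M[:,2]]/' s.py; python3 s.py
```

```text
t 6.3 p [ 526.4 -111.1    6. ] yaw -103.8 F [-13.9   3.2  24.7] w 50.0
toolz [0.048, -0.013, -0.999]
```

>>> arm_command:
  increments:
    - [[0,-0.8,0.1],0]
    - [[0,-0.8,0],0]

```text
t: 6.55
ee_pos: [531.4, -112.3, 5.3]
orientation: [-1.928, 2.458, -0.038]
ft_force: [-9.7, 2.8, 13.3]
width: 50.0
```

```bash
python3 s.py
```

```text
t 6.5 p [ 531.4 -112.3    5.3] yaw -103.8 F [-9.7  2.8 13.3] w 50.0
toolz [0.029, -0.008, -1.0]
```

>>> arm_command:
  increments:
    - [[0,-0.8,0],0]
    - [[0,-0.8,0],0]

```text
t: 6.75
ee_pos: [538.6, -114.1, 5.0]
orientation: [-1.934, 2.465, -0.019]
ft_force: [-8.4, 1.4, 15.3]
width: 49.6
```

```bash
python3 s.py
```

```text
t 6.8 p [ 538.6 -114.1    5. ] yaw -103.8 F [-8.4  1.4 15.3] w 49.6
toolz [0.014, -0.005, -1.0]
```

>>> arm_command:
  increments:
    - [[0,-0.8,0.1],0]

```text
t: 6.85
ee_pos: [541.5, -114.8, 4.1]
orientation: [-1.938, 2.47, -0.007]
ft_force: [-15.2, 3.1, 29.2]
width: 49.7
```

```bash
python3 s.py
```

```text
t 6.8 p [ 541.5 -114.8    4.1] yaw -103.8 F [-15.2   3.1  29.2] w 49.7
toolz [0.004, -0.002, -1.0]
```

The tool is upright again. I'll ease the load and take a second, lighter reading while the block sits flat.

>>> arm_command:
  increments:
    - [[0,0,-0.1],0]
    - [[0,0,0],0]

```text
t: 7.05
ee_pos: [538.9, -114.2, 4.5]
orientation: [1.939, -2.471, 0.002]
ft_force: [1.3, -0.1, 3.1]
width: 50.2
```

>>> arm_command:
  increments:
    - [[0,-0.5,0],0]

```text
t: 7.15
ee_pos: [540.5, -114.6, 4.1]
orientation: [1.936, -2.468, -0.006]
ft_force: [-10.2, 1.8, 17.4]
width: 50.2
```

>>> arm_command:
  increments:
    - [[0,-0.5,0],0]

```text
t: 7.25
ee_pos: [542.1, -114.9, 3.9]
orientation: [1.934, -2.465, -0.014]
ft_force: [-10.2, 1.6, 18.2]
width: 50.0
```

>>> arm_command:
  increments:
    - [[0,-0.5,0],0]

```text
t: 7.35
ee_pos: [543.4, -115.3, 3.8]
orientation: [1.931, -2.461, -0.023]
ft_force: [-10.0, 2.0, 17.1]
width: 49.9
```

```bash
python3 s.py
```

```text
t 7.3 p [ 543.4 -115.3    3.8] yaw -103.8 F [-10.    2.   17.1] w 49.9
toolz [-0.019, 0.003, -1.0]
```

>>> arm_command:
  increments:
    - [[0,0,-0.1],0]

```text
t: 7.45
ee_pos: [542.7, -115.1, 4.6]
orientation: [1.93, -2.46, -0.025]
ft_force: [-0.2, -0.4, -1.6]
width: 50.0
```

>>> arm_command:
  increments:
    - [[0,0.5,0],0]

```text
t: 7.55
ee_pos: [537.7, -113.9, 4.3]
orientation: [1.93, -2.46, -0.025]
ft_force: [1.5, -0.1, 1.3]
width: 49.7
```

>>> arm_command:
  increments:
    - [[0,0.5,0],0]

```text
t: 7.65
ee_pos: [532.9, -112.7, 4.2]
orientation: [1.931, -2.461, -0.023]
ft_force: [1.9, -1.0, 1.0]
width: 49.5
```

>>> arm_command:
  increments:
    - [[0,0.5,0],0]

```text
t: 7.75
ee_pos: [528.0, -111.5, 4.2]
orientation: [1.931, -2.461, -0.022]
ft_force: [2.0, 0.2, 0.8]
width: 49.8
```

>>> arm_command:
  increments:
    - [[0,0.5,0],0]

```text
t: 7.85
ee_pos: [522.8, -110.2, 4.3]
orientation: [1.931, -2.462, -0.022]
ft_force: [1.6, -0.8, 1.2]
width: 50.1
```

```bash
python3 s.py
```

```text
t 7.8 p [ 522.8 -110.2    4.3] yaw -103.8 F [ 1.6 -0.8  1.2] w 50.1
toolz [-0.019, 0.003, -1.0]
```

>>> arm_command:
  increments:
    - [[0,0.6,0.1],0]
    - [[0,0.6,0.1],0]

```text
t: 8.05
ee_pos: [514.4, -108.1, 3.9]
orientation: [1.935, -2.466, -0.011]
ft_force: [6.7, -1.8, 7.1]
width: 49.8
```

```bash
python3 s.py
```

```text
t 8.1 p [ 514.4 -108.1    3.9] yaw -103.8 F [ 6.7 -1.8  7.1] w 49.8
toolz [-0.01, 0.001, -1.0]
```

>>> arm_command:
  increments:
    - [[0,0.6,0],0]

```text
t: 8.15
ee_pos: [508.9, -106.8, 4.3]
orientation: [1.935, -2.467, -0.009]
ft_force: [1.0, -0.5, -1.1]
width: 49.7
```

```bash
python3 s.py
```

```text
t 8.2 p [ 508.9 -106.8    4.3] yaw -103.8 F [ 1.  -0.5 -1.1] w 49.7
toolz [-0.008, 0.001, -1.0]
```

>>> arm_command:
  increments:
    - [[0,0.6,0],0]

```text
t: 8.25
ee_pos: [501.8, -105.1, 4.2]
orientation: [1.935, -2.466, -0.011]
ft_force: [0.9, -0.6, -0.1]
width: 50.1
```

```bash
python3 s.py
```

```text
t 8.2 p [ 501.8 -105.1    4.2] yaw -103.8 F [ 0.9 -0.6 -0.1] w 50.1
toolz [-0.01, 0.001, -1.0]
```

With the block's weight included, the ratio reads 0.6–1.0, far above 0.2. This block is sharp. Lifting it and carrying it to the back right of the red box.

>>> arm_command:
  increments:
    - [[0,0,-2],0]
    - [[0,0,-3],0]
    - [[0,0,-3],0]
    - [[0,0,-3],0]
    - [[0,0,0],-6]
    - [[0,0,0],-6]
    - [[0,0,0],0]

```text
t: 8.95
ee_pos: [487.7, -101.6, 112.3]
orientation: [2.179, -2.233, -0.048]
ft_force: [-0.0, -0.4, -1.8]
width: 49.9
```

```bash
python3 s.py 593 -406 125 -1.4
```

```text
t 8.9 p [ 487.7 -101.6  112.3] yaw -91.4 F [-0.  -0.4 -1.8] w 49.9
tool shift cm [ 30.2 -11.2  -1.9]
turn 0.0
shift cm after turn [ 30.2 -11.2  -1.9]
toolz [-0.037, 0.007, -0.999]
```

>>> arm_command:
  increments:
    - [[1.4,-0.5,-0.4],0]
    - [[2.6,-1,-0.4],0]
    - [[3.2,-1.2,-0.3],0]
    - [[3.2,-1.2,-0.3],0]
    - [[3.2,-1.2,-0.2],0]
    - [[3.2,-1.2,-0.2],0]
    - [[3.2,-1.2,0],0]
    - [[3.2,-1.2,0],0]
    - [[2.6,-1,0],0]
    - [[1.6,-0.6,0],0]
    - [[0.6,-0.2,0],0]
    - [[0,0,0],0]
    - [[0,0,0],0]

```text
t: 10.25
ee_pos: [574.7, -402.8, 113.5]
orientation: [2.137, -2.257, -0.083]
ft_force: [0.1, 0.3, -1.2]
width: 49.7
```

```bash
python3 s.py 593 -406 14 -1.4
```

```text
t 10.2 p [ 574.7 -402.8  113.5] yaw -93.2 F [ 0.1  0.3 -1.2] w 49.7
tool shift cm [ 0.3 -2.4  9.8]
turn -1.8
shift cm after turn [ 0.4 -2.4  9.8]
toolz [-0.06, 0.017, -0.998]
```

>>> arm_command:
  increments:
    - [[0.2,-1.2,2],-1.8]
    - [[0.2,-1.2,2.5],0]
    - [[0,0,2.5],0]
    - [[0,0,1.5],0]
    - [[0,0,0],0]

```text
t: 10.75
ee_pos: [593.3, -401.8, 25.9]
orientation: [2.176, -2.221, -0.086]
ft_force: [-0.3, 0.2, -1.4]
width: 50.0
```

```bash
python3 s.py 593 -406 9 -1.4
```

```text
t 10.8 p [ 593.3 -401.8   25.9] yaw -91.2 F [-0.3  0.2 -1.4] w 50.0
tool shift cm [ 0.5 -0.1  1.7]
turn 0.2
shift cm after turn [ 0.5 -0.1  1.7]
toolz [-0.061, 0.018, -0.998]
```

>>> arm_command:
  increments:
    - [[0.2,0,0.8],0]
    - [[0.2,0,0.6],0]

```text
t: 10.95
ee_pos: [593.2, -405.3, 13.2]
orientation: [2.177, -2.221, -0.083]
ft_force: [-0.1, 0.3, -1.7]
width: 50.1
```

>>> arm_command:
  increments:
    - [[0,0,0.3],0]
    - [[0,0,0.2],0]

```text
t: 11.15
ee_pos: [593.2, -405.8, 9.4]
orientation: [2.177, -2.221, -0.082]
ft_force: [-4.0, 4.7, 10.5]
width: 49.5
```

```bash
python3 s.py 593 -406 9 -1.4
```

```text
t 11.2 p [ 593.2 -405.8    9.4] yaw -91.2 F [-4.   4.7 10.5] w 49.5
tool shift cm [0. 0. 0.]
turn 0.2
shift cm after turn [0. 0. 0.]
toolz [-0.058, 0.016, -0.998]
```

>>> arm_command:
  increments:
    - [[0,0.6,0.1],0]
    - [[0,0.6,0.1],0]

```text
t: 11.35
ee_pos: [582.7, -406.6, 9.9]
orientation: [2.178, -2.222, -0.075]
ft_force: [0.0, -0.2, -1.2]
width: 49.8
```

```bash
python3 s.py 593 -406 9 -1.4
```

```text
t 11.3 p [ 582.7 -406.6    9.9] yaw -91.2 F [ 0.  -0.2 -1.2] w 49.8
tool shift cm [-0.1 -1.   0. ]
turn 0.2
shift cm after turn [-0.1 -1.   0. ]
toolz [-0.054, 0.014, -0.998]
```

>>> arm_command:
  increments:
    - [[0,-0.7,0.1],0]
    - [[0,-0.4,0.1],0]
    - [[0,0,0],0]

```text
t: 11.65
ee_pos: [591.8, -407.5, 10.0]
orientation: [2.175, -2.223, -0.078]
ft_force: [0.8, 1.2, -0.4]
width: 49.7
```

>>> arm_command:
  increments:
    - [[0,0,0],0]
    - [[0,0,0],0]
    - [[0,0,0],0]
    - [[0,0,0],0]
  gripper: 0.72

```text
t: 12.05
ee_pos: [592.4, -407.9, 10.2]
orientation: [2.175, -2.223, -0.076]
ft_force: [0.3, -0.0, 0.2]
width: 63.2
```

```bash
python3 s.py 565 0 100 -9.4
```

```text
t 12.1 p [ 592.4 -407.9   10.2] yaw -91.3 F [ 0.3 -0.   0.2] w 63.2
tool shift cm [-40.8   4.1  -8.3]
turn 8.1
shift cm after turn [-39.8   9.8  -8.3]
toolz [-0.056, 0.013, -0.998]
```

>>> arm_command:
  increments:
    - [[0,0,-2],0]
    - [[0,0,-3],0]
    - [[0,0,-3],0]
    - [[0,0,-3],0]
    - [[0,0,-1],0]
    - [[0,0,0],0]

```text
t: 12.65
ee_pos: [599.7, -409.7, 139.0]
orientation: [2.175, -2.223, -0.074]
ft_force: [0.2, 0.1, 0.4]
width: 63.2
```

```bash
python3 s.py 562 0 110 -9.4
python3 - <<'E'
from h import *
im=get_image("top");cv2.imwrite("pics/t2.png",im[:,:,::-1])
for b in blocks("top",im):
    if 200<b[0]<520 : print(np.round(b,1))
E
```

```text
t 12.7 p [ 599.7 -409.7  139. ] yaw -91.3 F [0.2 0.1 0.4] w 63.2
tool shift cm [-40.8   4.5   3.6]
turn 8.1
shift cm after turn [-39.8  10.2   3.6]
toolz [-0.055, 0.013, -0.998]
[252.4 210.  555.1 139.4  89.9  48.7  -2.4]
[309.  208.6 562.5  -0.   89.9  48.4  -9.5]
[338.6 161.3 684.9 -71.4  89.8  48.8  -2.7]
```

View pics/t2.png

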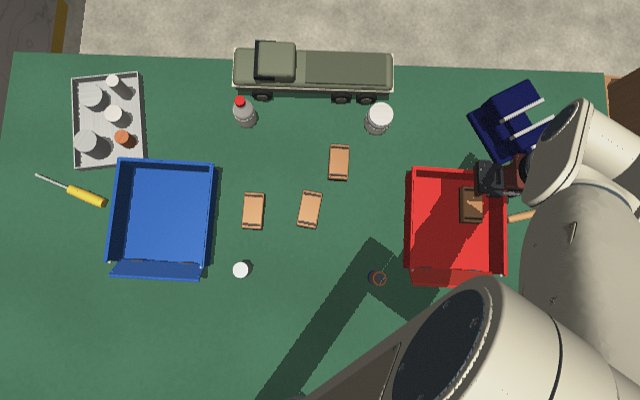

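One block lies flat in the red box, at about (472,204). The other three haven't moved. Going to the block at (562,0).

>>> arm_command:
  increments:
    - [[-2.5,0.3,0],0]
    - [[-4.2,0.5,0],0]
    - [[-4.2,0.5,0],0]
    - [[-4.2,0.5,0],0]
    - [[-4.2,0.5,0],0]
    - [[-4.2,0.5,0.4],0]
    - [[-4.2,0.5,0.6],0]
    - [[-4.2,0.5,0.6],0]
    - [[-4.2,0.5,0.6],0]
    - [[-3,0.3,0.4],4]
    - [[-1.2,0,0],4.2]
    - [[0,0,0],0]
    - [[0,0,0],0]
  gripper: 1.0

```text
t: 14.0
ee_pos: [546.6, 10.6, 101.0]
orientation: [1.989, -2.361, -0.106]
ft_force: [0.3, -0.2, 0.6]
width: 88.1
```

```bash
python3 s.py 562.5 0 30 -9.5
```

```text
t 14.0 p [546.6  10.6 101. ] yaw -99.8 F [ 0.3 -0.2  0.6] w 88.1
tool shift cm [ 0.8 -2.4  6.9]
turn -0.3
shift cm after turn [ 0.8 -2.4  6.9]
toolz [-0.084, 0.018, -0.996]
```

>>> arm_command:
  increments:
    - [[0.4,-1.2,1.5],0]
    - [[0.4,-1.2,2],0]
    - [[0,0,2],0]
    - [[0,0,1],0]
    - [[0,0,0],0]
    - [[0,0,0],0]

```text
t: 14.6
ee_pos: [563.2, -6.3, 30.6]
orientation: [1.991, -2.358, -0.107]
ft_force: [1.0, 0.0, -0.2]
width: 87.8
```

```bash
python3 s.py 562.5 0 6 -9.5
python3 - <<'E'
from h import *
im=get_image("wrist");cv2.imwrite("pics/w3.png",im[:,:,::-1])
E
```

```text
t 14.6 p [563.2  -6.3  30.6] yaw -99.6 F [ 1.   0.  -0.2] w 87.8
tool shift cm [-0.6 -0.   2.5]
turn -0.1
shift cm after turn [-0.6 -0.   2.5]
toolz [-0.086, 0.018, -0.996]
```

View pics/w3.png

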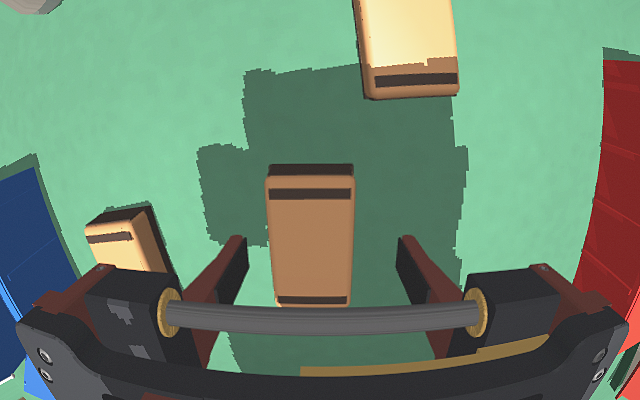

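The block shows at (311,240) between the fingers, with a small offset to the left that the numbers also give (-0.6 cm). I'll shift over, lower and grip.

>>> arm_command:
  increments:
    - [[-0.3,0,0.8],0]
    - [[-0.2,0,1.1],0]
    - [[0,0,0.4],0]
    - [[0,0,0],0]
    - [[0,0,0],0]

```text
t: 15.15
ee_pos: [563.3, -0.2, 7.9]
orientation: [1.994, -2.358, -0.104]
ft_force: [0.4, -0.5, 0.0]
width: 88.0
```

```bash
python3 s.py 562.5 0 6 -9.5
```

```text
t 15.2 p [563.3  -0.2   7.9] yaw -99.6 F [ 0.4 -0.5  0. ] w 88.0
tool shift cm [-0.   0.1  0.2]
turn -0.1
shift cm after turn [-0.   0.1  0.2]
toolz [-0.082, 0.018, -0.996]
```

>>> arm_command:
  increments:
    - [[0,0,0.2],0]
    - [[0,0,0],0]
    - [[0,0,0],0]
    - [[0,0,0],0]
    - [[0,0,0],0]
    - [[0,0,0],0]
    - [[0,0,0],0]
  gripper: 0.0

```text
t: 15.85
ee_pos: [563.7, -0.1, 6.4]
orientation: [1.995, -2.359, -0.102]
ft_force: [0.1, -0.1, -0.6]
width: 49.9
```

>>> arm_command:
  increments:
    - [[0,0.2,0.2],0]

```text
t: 15.95
ee_pos: [563.8, -0.1, 6.3]
orientation: [1.997, -2.361, -0.098]
ft_force: [0.4, -2.9, 28.3]
width: 49.8
```

>>> arm_command:
  increments:
    - [[0,0.5,0.1],0]

```text
t: 16.05
ee_pos: [560.4, 0.5, 6.6]
orientation: [1.999, -2.363, -0.095]
ft_force: [1.0, 0.5, -1.0]
width: 49.9
```

>>> arm_command:
  increments:
    - [[0,0.5,0.1],0]

```text
t: 16.15
ee_pos: [556.1, 1.3, 6.6]
orientation: [1.999, -2.364, -0.093]
ft_force: [1.8, 0.9, 5.7]
width: 49.9
```

>>> arm_command:
  increments:
    - [[0,0.5,0.1],0]

```text
t: 16.25
ee_pos: [551.8, 2.1, 6.5]
orientation: [2.001, -2.365, -0.09]
ft_force: [2.1, -0.4, 7.1]
width: 50.1
```

```bash
python3 s.py 562.5 0 6 -9.5
```

```text
t 16.2 p [551.8   2.1   6.5] yaw -99.6 F [ 2.1 -0.4  7.1] w 50.1
tool shift cm [ 0.  -1.1 -0. ]
turn -0.1
shift cm after turn [ 0.  -1.1 -0. ]
toolz [-0.07, 0.017, -0.997]
```

Here the ratio is only about 0.25 and the block slides freely, so it looks worn. I'll press a bit harder to confirm, which also corrects the tilt.

>>> arm_command:
  increments:
    - [[0,0.6,0.2],0]
    - [[0,0.6,0.2],0]

```text
t: 16.45
ee_pos: [544.5, 4.0, 6.2]
orientation: [2.006, -2.371, -0.079]
ft_force: [4.0, -0.7, 13.9]
width: 49.8
```

>>> arm_command:
  increments:
    - [[0,0.6,0.2],0]

```text
t: 16.55
ee_pos: [541.1, 4.9, 6.1]
orientation: [2.01, -2.374, -0.073]
ft_force: [4.5, -1.1, 12.7]
width: 50.1
```

>>> arm_command:
  increments:
    - [[0,0.6,0.2],0]
    - [[0,0.6,0.2],0]

```text
t: 16.75
ee_pos: [534.6, 6.7, 6.0]
orientation: [2.017, -2.38, -0.06]
ft_force: [3.2, -0.2, 13.1]
width: 49.9
```

```bash
python3 s.py 562.5 0 6 -9.5
```

```text
t 16.8 p [534.6   6.7   6. ] yaw -99.5 F [ 3.2 -0.2 13.1] w 49.9
tool shift cm [ 0.2 -2.9 -0.1]
turn 0.0
shift cm after turn [ 0.2 -2.9 -0.1]
toolz [-0.041, 0.015, -0.999]
```

Ratio 0.22–0.3, so this one is worn. A few more rows will level the tool before I lift.

>>> arm_command:
  increments:
    - [[0,0.6,0.2],0]
    - [[0,0.6,0.2],0]
    - [[0,0.6,0.2],0]
    - [[0,0.6,0.2],0]
    - [[0,0.6,0.2],0]

```text
t: 17.25
ee_pos: [520.1, 11.2, 5.5]
orientation: [-2.031, 2.392, 0.023]
ft_force: [4.9, -1.9, 14.3]
width: 49.6
```

```bash
python3 s.py 598 291 110 -1.9
```

```text
t 17.2 p [520.1  11.2   5.5] yaw -99.3 F [ 4.9 -1.9 14.3] w 49.6
tool shift cm [-29.   -3.1 -10.1]
turn -7.4
shift cm after turn [-28.4  -6.8 -10.1]
toolz [-0.007, 0.013, -1.0]
```

>>> arm_command:
  increments:
    - [[0,0,-2.5],0]
    - [[0,0,-4],0]
    - [[0,0,-4],-3.7]
    - [[0,0,-2],-3.7]
    - [[0,0,0],0]

```text
t: 17.75
ee_pos: [515.8, 10.0, 131.7]
orientation: [2.188, -2.252, -0.032]
ft_force: [-0.1, -0.8, -1.7]
width: 49.9
```

```bash
python3 s.py 598 395 120 -1.9
```

```text
t 17.8 p [515.8  10.  131.7] yaw -91.7 F [-0.1 -0.8 -1.7] w 49.9
tool shift cm [-38.7  -7.1   1.6]
turn 0.2
shift cm after turn [-38.7  -7.    1.6]
toolz [-0.016, 0.014, -1.0]
```

>>> arm_command:
  increments:
    - [[-2.5,-0.4,0],0]
    - [[-4.2,-0.8,0],0]
    - [[-4.2,-0.8,0],0]
    - [[-4.2,-0.8,0],0]
    - [[-4.2,-0.8,0],0]
    - [[-4.2,-0.8,0],0]
    - [[-4.2,-0.8,0],0]
    - [[-4.2,-0.8,0],0]
    - [[-3,-0.6,0],0]
    - [[-1.5,-0.3,0],0]
    - [[0,0,0],0]
    - [[0,0,0],0]

```text
t: 18.95
ee_pos: [585.9, 378.7, 107.5]
orientation: [2.138, -2.254, -0.05]
ft_force: [-0.8, -0.4, -3.3]
width: 50.1
```

```bash
python3 s.py 598 395 10 -1.9
```

```text
t 18.9 p [585.9 378.7 107.5] yaw -93.0 F [-0.8 -0.4 -3.3] w 50.1
tool shift cm [-1.7 -1.6  9.7]
turn -1.1
shift cm after turn [-1.7 -1.6  9.7]
toolz [-0.047, -0.0, -0.999]
```

>>> arm_command:
  increments:
    - [[-0.9,-0.7,1.5],-1.1]
    - [[-0.8,-0.7,2.5],0]
    - [[0,0,2.5],0]
    - [[0,0,1],0]
    - [[0,0,0],0]

```text
t: 19.45
ee_pos: [596.4, 385.7, 28.9]
orientation: [2.147, -2.239, -0.05]
ft_force: [0.6, -0.2, -2.5]
width: 49.6
```

```bash
python3 s.py 598 395 10 -1.9
```

```text
t 19.4 p [596.4 385.7  28.9] yaw -92.4 F [ 0.6 -0.2 -2.5] w 49.6
tool shift cm [-0.9 -0.2  1.9]
turn -0.5
shift cm after turn [-0.9 -0.2  1.9]
toolz [-0.051, -0.004, -0.999]
```

>>> arm_command:
  increments:
    - [[-0.5,-0.1,0.8],-0.5]
    - [[-0.3,0,0.7],0]
    - [[0,0,0.2],0]

```text
t: 19.75
ee_pos: [598.3, 393.0, 13.4]
orientation: [2.158, -2.233, -0.05]
ft_force: [0.0, -0.4, -2.4]
width: 50.1
```

>>> arm_command:
  increments:
    - [[0,0,0],0]
    - [[0,0,0],0]
    - [[0,0,0],0]
    - [[0,0,0],0]
  gripper: 0.72

```text
t: 20.15
ee_pos: [599.9, 394.5, 16.1]
orientation: [2.161, -2.235, -0.048]
ft_force: [-0.1, 0.2, 0.1]
width: 63.3
```

>>> arm_command:
  increments:
    - [[0,0,-2],0]
    - [[0,0,-3],0]
    - [[0,0,-3],0]
    - [[0,0,-3],0]
    - [[0,0,-1],0]
    - [[0,0,0],0]

```text
t: 20.75
ee_pos: [606.5, 395.0, 147.2]
orientation: [2.164, -2.238, -0.047]
ft_force: [-0.6, -1.0, -0.5]
width: 63.1
```

```bash

python3 - <<'E'
from h import *
im=get_image("top");cv2.imwrite("pics/t3.png",im[:,:,::-1])
for b in blocks("top",im):
    if 100<b[0]<520 : print(np.round(b,1))
E
python3 s.py 555 139.4 100 -2.4
```

```text
[252.4 210.  555.1 139.4  89.9  48.7  -2.4]
[145.8 200.2 577.3 397.6  49.7  40.1   1.6]
[ 472.3  203.8  585.6 -408.4   90.2   48.    -1.9]
[329.  146.4 723.1 -46.6  89.7  48.4  -2.6]
t 20.8 p [606.3 394.9 146.5] yaw -91.9 F [0.1 0.4 0.5] w 63.2
tool shift cm [25.7  4.1  4.8]
turn 0.5
shift cm after turn [25.8  3.9  4.8]
toolz [-0.042, 0.002, -0.999]
```

View pics/t3.png

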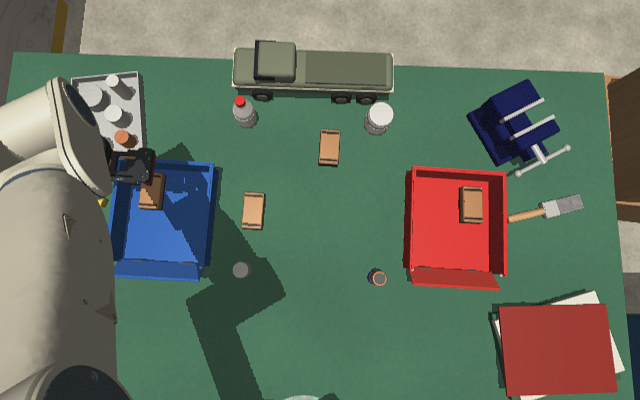

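The far block has been knocked to (723,-47), and the worn block lies in the blue box. Next is the block at (555,139).

>>> arm_command:
  increments:
    - [[2.5,0.4,0],0]
    - [[4.2,0.7,0],0]
    - [[4.2,0.7,0],0]
    - [[4.2,0.7,0.5],0]
    - [[4.2,0.7,1],0]
    - [[3,0.4,1],0]
    - [[1.5,0.2,1],0]
    - [[0,0,0],0]
    - [[0,0,0],0]
  gripper: 1.0

```text
t: 21.7
ee_pos: [549.7, 150.3, 100.7]
orientation: [2.157, -2.225, -0.059]
ft_force: [-0.5, 0.8, 1.1]
width: 87.9
```

```bash
python3 s.py 555 139.4 30 -2.4
```

```text
t 21.7 p [549.7 150.3 100.7] yaw -91.8 F [-0.5  0.8  1.1] w 87.9
tool shift cm [ 1. -1.  7.]
turn 0.6
shift cm after turn [ 1. -1.  7.]
toolz [-0.057, -0.002, -0.998]
```

>>> arm_command:
  increments:
    - [[0.5,-0.4,1.5],0.6]
    - [[0.4,-0.4,2],0]
    - [[0,0,2],0]
    - [[0,0,1],0]
    - [[0,0,0],0]
    - [[0,0,0],0]

```text
t: 22.3
ee_pos: [557.7, 146.7, 30.9]
orientation: [2.153, -2.234, -0.055]
ft_force: [0.5, -0.8, 0.4]
width: 87.7
```

```bash
python3 s.py 555 139.4 6 -2.4
```

```text
t 22.3 p [557.7 146.7  30.9] yaw -92.1 F [ 0.5 -0.8  0.4] w 87.7
tool shift cm [0.7 0.1 2.5]
turn 0.3
shift cm after turn [0.7 0.1 2.5]
toolz [-0.052, -0.001, -0.999]
```

>>> arm_command:
  increments:
    - [[0.4,0,0.8],0]
    - [[0.3,0.1,1.1],0]
    - [[0,0,0.5],0]
    - [[0,0,0],0]
    - [[0,0,0],0]

```text
t: 22.8
ee_pos: [556.4, 139.7, 6.7]
orientation: [2.156, -2.236, -0.053]
ft_force: [-0.1, 1.0, 0.6]
width: 87.5
```

```bash
python3 s.py 555 139.4 6 -2.4
```

```text
t 22.8 p [556.4 139.7   6.7] yaw -92.1 F [-0.1  1.   0.6] w 87.5
tool shift cm [0.  0.1 0.1]
turn 0.3
shift cm after turn [0.  0.1 0.1]
toolz [-0.049, -0.0, -0.999]
```

>>> arm_command:
  increments:
    - [[0,0,0],0]
    - [[0,0,0],0]
    - [[0,0,0],0]
    - [[0,0,0],0]
    - [[0,0,0],0]
    - [[0,0,0],0]
    - [[0,0,0],0]
  gripper: 0.0

```text
t: 23.5
ee_pos: [557.2, 139.9, 7.7]
orientation: [2.157, -2.237, -0.051]
ft_force: [0.8, 0.8, -0.9]
width: 49.9
```

>>> arm_command:
  increments:
    - [[0,0.3,0.2],0]

```text
t: 23.6
ee_pos: [557.1, 140.1, 7.6]
orientation: [2.16, -2.24, -0.046]
ft_force: [5.8, -4.7, 23.3]
width: 49.8
```

>>> arm_command:
  increments:
    - [[0,0.5,0.1],0]

```text
t: 23.7
ee_pos: [554.1, 140.5, 7.9]
orientation: [2.162, -2.242, -0.042]
ft_force: [2.1, 0.6, 1.3]
width: 49.9
```

>>> arm_command:
  increments:
    - [[0,0.5,0.1],0]

```text
t: 23.8
ee_pos: [550.1, 140.9, 7.9]
orientation: [2.164, -2.244, -0.04]
ft_force: [2.3, -0.5, 6.4]
width: 49.9
```

>>> arm_command:
  increments:
    - [[0,0.5,0.1],0]

```text
t: 23.9
ee_pos: [546.3, 141.3, 7.9]
orientation: [2.166, -2.246, -0.038]
ft_force: [1.8, 0.2, 8.5]
width: 49.8
```

```bash
python3 s.py 555 139.4 6 -2.4
```

```text
t 23.9 p [546.3 141.3   7.9] yaw -92.1 F [1.8 0.2 8.5] w 49.8
tool shift cm [ 0.2 -0.9  0.2]
turn 0.3
shift cm after turn [ 0.2 -0.9  0.2]
toolz [-0.032, 0.002, -0.999]
```

Ratio 0.2–0.3, so this one also looks worn. Pressing harder to confirm and level.

>>> arm_command:
  increments:
    - [[0,0.6,0.2],0]
    - [[0,0.6,0.2],0]

```text
t: 24.1
ee_pos: [539.2, 142.8, 7.4]
orientation: [2.173, -2.252, -0.028]
ft_force: [4.1, -0.7, 14.5]
width: 49.4
```

>>> arm_command:
  increments:
    - [[0,0.6,0.2],0]
    - [[0,0.6,0.2],0]

```text
t: 24.3
ee_pos: [532.9, 144.5, 7.3]
orientation: [2.181, -2.259, -0.017]
ft_force: [4.8, -2.1, 14.1]
width: 49.7
```

>>> arm_command:
  increments:
    - [[0,0.6,0.2],0]
    - [[0,0.6,0.2],0]

```text
t: 24.5
ee_pos: [526.9, 146.2, 7.2]
orientation: [-2.177, 2.252, 0.005]
ft_force: [5.0, -1.1, 13.8]
width: 49.7
```

```bash
python3 s.py 594 291 130 -1.9
```

```text
t 24.5 p [526.9 146.2   7.2] yaw -91.9 F [ 5.  -1.1 13.8] w 49.7
tool shift cm [-14.8  -6.3 -12.1]
turn -0.0
shift cm after turn [-14.8  -6.3 -12.1]
toolz [0.005, 0.009, -1.0]
```

It behaves like the other worn block. Lifting it and placing it at the back right of the blue box.

>>> arm_command:
  increments:
    - [[0,0,-2.5],0]
    - [[0,0,-4],0]
    - [[0,0,-4],0]
    - [[0,-0.5,-2],0]
    - [[-2,-1,0],0]
    - [[-3.6,-1.4,0],0]
    - [[-3.6,-1.4,0],0]
    - [[-2.8,-1.2,0],0]
    - [[-1,-0.5,0],0]
    - [[0,0,0],0]
    - [[0,0,0],0]

```text
t: 25.6
ee_pos: [581.8, 274.2, 131.5]
orientation: [2.178, -2.255, -0.018]
ft_force: [0.5, -1.0, -3.0]
width: 50.0
```

```bash
python3 s.py 594 291 30 -1.9
```

```text
t 25.6 p [581.8 274.2 131.5] yaw -92.0 F [ 0.5 -1.  -3. ] w 50.0
tool shift cm [-1.7 -1.3 10.1]
turn -0.1
shift cm after turn [-1.7 -1.3 10.1]
toolz [-0.013, 0.004, -1.0]
```

>>> arm_command:
  increments:
    - [[-0.9,-0.6,2],0]
    - [[-0.8,-0.6,3],0]
    - [[0,0,3],0]
    - [[0,0,1.5],0]
    - [[0,0,0],0]

```text
t: 26.1
ee_pos: [590.6, 284.5, 33.9]
orientation: [2.17, -2.257, -0.019]
ft_force: [0.6, -0.1, -2.1]
width: 49.4
```

```bash
python3 s.py 594 291 11 -1.9
```

```text
t 26.1 p [590.6 284.5  33.9] yaw -92.3 F [ 0.6 -0.1 -2.1] w 49.4
tool shift cm [-0.7 -0.4  2.3]
turn -0.4
shift cm after turn [-0.7 -0.4  2.3]
toolz [-0.016, 0.002, -1.0]
```

>>> arm_command:
  increments:
    - [[-0.4,-0.2,0.9],-0.4]
    - [[-0.3,-0.1,0.9],0]
    - [[0,0,0.4],0]

```text
t: 26.4
ee_pos: [595.1, 291.1, 13.3]
orientation: [2.179, -2.253, -0.018]
ft_force: [0.0, -0.2, -2.3]
width: 50.2
```

>>> arm_command:
  increments:
    - [[0,0,0],0]
    - [[0,0,0],0]
    - [[0,0,0],0]
    - [[0,0,0],0]
  gripper: 0.72

```text
t: 26.8
ee_pos: [596.8, 292.3, 15.5]
orientation: [2.182, -2.255, -0.016]
ft_force: [0.0, -0.2, -0.5]
width: 63.4
```

>>> arm_command:
  increments:
    - [[0,0,-2],0]
    - [[0,0,-3],0]
    - [[0,0,-3],0]
    - [[0,0,-3],0]
    - [[0,0,-1],0]
    - [[0,0,0],0]

```text
t: 27.4
ee_pos: [597.9, 291.7, 140.5]
orientation: [2.183, -2.255, -0.015]
ft_force: [0.6, -0.5, 0.8]
width: 63.1
```

```bash

python3 - <<'E'
from h import *
im=get_image("top");cv2.imwrite("pics/t4.png",im[:,:,::-1])
for b in blocks("top",im):
    if 100<b[0]<520 : print(np.round(b,1))
E
python3 s.py 723 -47 110 -2.6
```

```text
[ 472.3  203.8  585.7 -408.4   90.    48.    -1.9]
[329.  146.4 723.1 -46.7  89.6  48.3  -2.7]
t 27.4 p [597.7 291.6 139.7] yaw -91.9 F [-0.3 -0.5 -0.3] w 63.3
tool shift cm [ 33.4 -13.7   2.7]
turn 0.7
shift cm after turn [ 33.3 -14.1   2.7]
toolz [-0.01, 0.005, -1.0]
```

View pics/t4.png

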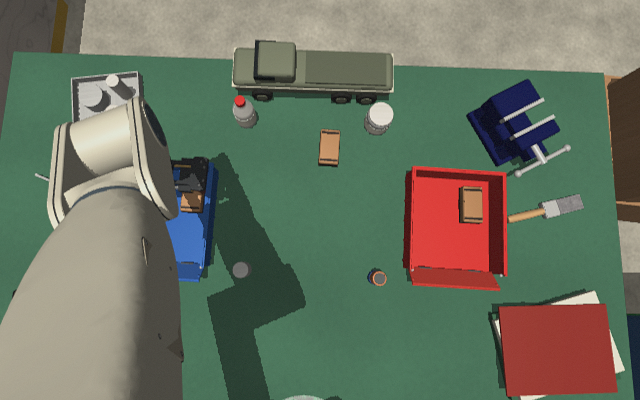

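The second worn block is now in the blue box. The last block is at (723,-47).

>>> arm_command:
  increments:
    - [[2,-0.8,0],0]
    - [[4,-1.6,0],0]
    - [[4.2,-1.8,0],0]
    - [[4.2,-1.8,0],0]
    - [[4.2,-1.8,0],0]
    - [[4.2,-1.8,0],0]
    - [[4.2,-1.8,0],0]
    - [[3,-1.4,0.5],0.7]
    - [[1.5,-0.6,0.5],0]
    - [[0,0,0],0]
    - [[0,0,0],0]
  gripper: 1.0

```text
t: 28.55
ee_pos: [715.0, -37.8, 104.0]
orientation: [2.159, -2.249, -0.043]
ft_force: [-0.5, 0.1, -0.1]
width: 87.6
```

```bash
python3 s.py 723 -47 30 -2.7
```

```text
t 28.6 p [715.  -37.8 104. ] yaw -92.3 F [-0.5  0.1 -0.1] w 87.6
tool shift cm [ 0.9 -1.1  7.4]
turn 0.4
shift cm after turn [ 0.9 -1.1  7.4]
toolz [-0.036, 0.003, -0.999]
```

>>> arm_command:
  increments:
    - [[0.4,-0.5,1.5],0.4]
    - [[0.4,-0.4,2],0]
    - [[0,0,2],0]
    - [[0,0,1],0]
    - [[0,0,0],0]
    - [[0,0,0],0]

```text
t: 29.15
ee_pos: [719.4, -39.2, 31.2]
orientation: [2.158, -2.246, -0.048]
ft_force: [-0.3, 0.0, -0.2]
width: 87.5
```

```bash
python3 s.py 723 -47 6 -2.7
python3 - <<'E'
from h import *
im=get_image("wrist");cv2.imwrite("pics/w4.png",im[:,:,::-1])
E
```

```text
t 29.1 p [719.4 -39.2  31.2] yaw -92.3 F [-0.3  0.  -0.2] w 87.5
tool shift cm [ 0.8 -0.5  2.5]
turn 0.4
shift cm after turn [ 0.8 -0.5  2.5]
toolz [-0.04, 0.004, -0.999]
```

View pics/w4.png

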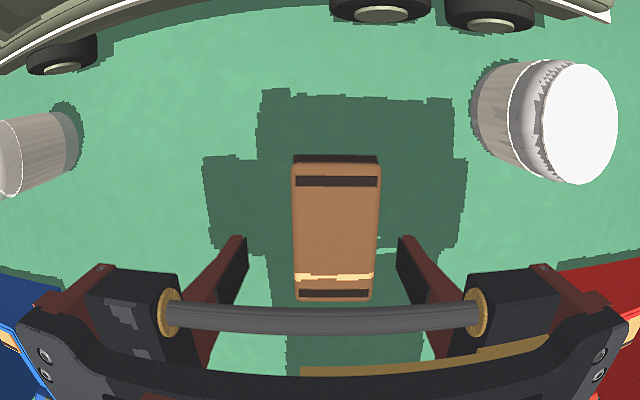

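The block is at (334,228), slightly right of centre, which agrees with the +0.8 cm shift. The tin and bottle are well clear. Lowering and gripping.

>>> arm_command:
  increments:
    - [[0.4,-0.2,0.8],0]
    - [[0.4,-0.2,1.1],0]
    - [[0,0,0.5],0]
    - [[0,0,0],0]
    - [[0,0,0],0]

```text
t: 29.7
ee_pos: [724.0, -48.3, 7.2]
orientation: [2.16, -2.249, -0.044]
ft_force: [-0.3, -0.4, 0.1]
width: 87.5
```

>>> arm_command:
  increments:
    - [[0,0,0],0]
    - [[0,0,0],0]
    - [[0,0,0],0]
    - [[0,0,0],0]
    - [[0,0,0],0]
    - [[0,0,0],0]
    - [[0,0,0],0]
  gripper: 0.0

```text
t: 30.4
ee_pos: [724.6, -48.2, 8.4]
orientation: [2.16, -2.249, -0.042]
ft_force: [-0.6, 0.2, -0.8]
width: 49.9
```

>>> arm_command:
  increments:
    - [[0,0.3,0.2],0]

```text
t: 30.5
ee_pos: [724.1, -48.2, 8.3]
orientation: [2.163, -2.252, -0.036]
ft_force: [5.8, 0.9, 13.3]
width: 49.7
```

>>> arm_command:
  increments:
    - [[0,0.5,0.1],0]

```text
t: 30.6
ee_pos: [720.6, -48.1, 8.6]
orientation: [2.165, -2.253, -0.032]
ft_force: [0.9, 1.1, 1.2]
width: 50.0
```

>>> arm_command:
  increments:
    - [[0,0.5,0.1],0]

```text
t: 30.7
ee_pos: [716.5, -48.0, 8.6]
orientation: [2.166, -2.255, -0.029]
ft_force: [2.5, -0.2, 4.5]
width: 50.2
```

>>> arm_command:
  increments:
    - [[0,0.5,0.1],0]

```text
t: 30.8
ee_pos: [712.2, -47.9, 8.7]
orientation: [2.167, -2.256, -0.026]
ft_force: [2.6, 0.1, 6.9]
width: 49.4
```

```bash
python3 s.py
```

```text
t 30.8 p [712.2 -47.9   8.7] yaw -92.3 F [2.6 0.1 6.9] w 49.4
toolz [-0.021, 0.003, -1.0]
```

>>> arm_command:
  increments:
    - [[0,0.6,0.2],0]
    - [[0,0.6,0.2],0]

```text
t: 31.0
ee_pos: [703.5, -47.7, 8.2]
orientation: [2.171, -2.26, -0.016]
ft_force: [4.3, 0.1, 11.0]
width: 49.8
```

>>> arm_command:
  increments:
    - [[0,0.6,0.2],0]

```text
t: 31.1
ee_pos: [699.4, -47.6, 8.2]
orientation: [2.173, -2.262, -0.01]
ft_force: [3.9, -0.1, 9.9]
width: 50.0
```

>>> arm_command:
  increments:
    - [[0,0.6,0.2],0]

```text
t: 31.2
ee_pos: [695.3, -47.5, 8.1]
orientation: [2.176, -2.265, -0.004]
ft_force: [3.4, -0.8, 9.8]
width: 49.9
```

```bash
python3 s.py
```

```text
t 31.2 p [695.3 -47.5   8.1] yaw -92.3 F [ 3.4 -0.8  9.8] w 49.9
toolz [-0.003, 0.001, -1.0]
```

The ratio is about 0.3, which is close to worn. For a cleaner reading I'll release and regrip now that the tool is upright, then repeat the drag with the block truly flat.

>>> arm_command:
  increments:
    - [[0,0,0],0]
    - [[0,0,0],0]
    - [[0,0,0],0]
    - [[0,0,0],0]
  gripper: 0.7

```text
t: 31.6
ee_pos: [692.3, -47.3, 7.0]
orientation: [2.173, -2.263, -0.009]
ft_force: [-0.3, -0.5, 1.0]
width: 61.5
```

>>> arm_command:
  increments:
    - [[0,0,0],0]
    - [[0,0,0],0]
    - [[0,0,0],0]
    - [[0,0,0],0]
    - [[0,0,0],0]
  gripper: 0.0

```text
t: 32.1
ee_pos: [691.7, -47.3, 6.1]
orientation: [2.173, -2.262, -0.012]
ft_force: [0.4, 0.4, 1.0]
width: 49.7
```

>>> arm_command:
  increments:
    - [[0,0.3,0.1],0]
    - [[0,0.4,0.1],0]

```text
t: 32.3
ee_pos: [688.0, -47.3, 6.2]
orientation: [2.176, -2.265, -0.003]
ft_force: [2.0, -0.0, 6.2]
width: 49.9
```

>>> arm_command:
  increments:
    - [[0,0.4,0.1],0]

```text
t: 32.4
ee_pos: [685.6, -47.2, 6.4]
orientation: [-2.175, 2.264, -0.001]
ft_force: [2.0, -0.4, 4.7]
width: 49.9
```

>>> arm_command:
  increments:
    - [[0,0.4,0.1],0]

```text
t: 32.5
ee_pos: [683.0, -47.1, 6.5]
orientation: [-2.174, 2.263, -0.005]
ft_force: [2.4, 0.0, 4.7]
width: 50.2
```

>>> arm_command:
  increments:
    - [[0,0.4,0.1],0]

```text
t: 32.6
ee_pos: [680.5, -47.1, 6.7]
orientation: [-2.172, 2.261, -0.009]
ft_force: [2.5, -0.9, 6.0]
width: 49.9
```

```bash
python3 s.py 535 -300 100
```

```text
t 32.6 p [680.5 -47.1   6.7] yaw -92.3 F [ 2.5 -0.9  6. ] w 49.9
tool shift cm [25.8 13.4 -9.5]
toolz [0.009, 0.0, -1.0]
```

>>> arm_command:
  increments:
    - [[0,-0.5,0.2],0]

```text
t: 32.7
ee_pos: [684.5, -47.3, 6.0]
orientation: [-2.173, 2.262, -0.007]
ft_force: [-6.4, -0.2, 18.6]
width: 49.8
```

>>> arm_command:
  increments:
    - [[0,-0.5,0.1],0]

```text
t: 32.8
ee_pos: [689.1, -47.5, 6.0]
orientation: [-2.173, 2.262, -0.007]
ft_force: [-2.6, -0.2, 7.5]
width: 49.6
```

>>> arm_command:
  increments:
    - [[0,-0.5,0.1],0]

```text
t: 32.9
ee_pos: [693.8, -47.7, 6.0]
orientation: [-2.173, 2.263, -0.006]
ft_force: [-3.8, 0.5, 9.3]
width: 50.1
```

>>> arm_command:
  increments:
    - [[0.5,0,0.1],0]

```text
t: 33.0
ee_pos: [694.6, -52.0, 6.0]
orientation: [-2.173, 2.261, -0.007]
ft_force: [0.6, 2.5, 7.6]
width: 50.3
```

>>> arm_command:
  increments:
    - [[0.5,0,0.1],0]

```text
t: 33.1
ee_pos: [695.0, -56.7, 6.0]
orientation: [-2.172, 2.26, -0.008]
ft_force: [0.1, 2.7, 6.9]
width: 49.6
```

>>> arm_command:
  increments:
    - [[0.5,0,0.1],0]

```text
t: 33.2
ee_pos: [695.5, -61.3, 6.1]
orientation: [-2.171, 2.259, -0.009]
ft_force: [0.7, 2.8, 8.1]
width: 49.5
```

```bash
python3 s.py 535 -300 100
```

```text
t 33.2 p [695.5 -61.3   6.1] yaw -92.3 F [0.7 2.8 8.1] w 49.5
tool shift cm [24.5 15.  -9.6]
toolz [0.01, 0.002, -1.0]
```

It slides freely at about 0.3 in every direction without tilting the tool, like the other two worn blocks and well below the first (0.55–1.0). Worn, so it goes to the front of the blue box.

>>> arm_command:
  increments:
    - [[0,0,-2.5],0]
    - [[0,0,-4],0]
    - [[0,0,-4],0]
    - [[0,0,-2],0]
    - [[0,0,0],0]

```text
t: 33.7
ee_pos: [690.0, -61.7, 130.6]
orientation: [-2.174, 2.264, 0.003]
ft_force: [0.7, 0.9, -2.5]
width: 50.0
```

```bash
python3 s.py 487 347 130 -1.9
```

```text
t 33.7 p [690.  -61.7 130.6] yaw -92.3 F [ 0.7  0.9 -2.5] w 50.0
tool shift cm [-40.   21.9   0.2]
turn -0.4
shift cm after turn [-40.2  21.6   0.2]
toolz [0.0, 0.003, -1.0]
```

>>> arm_command:
  increments:
    - [[-2,1.1,0],0]
    - [[-3.8,2.1,0],0]
    - [[-4,2.2,0],0]
    - [[-4,2.2,0],0]
    - [[-4,2.2,0],0]
    - [[-4,2.2,0],0]
    - [[-4,2.2,0],0]
    - [[-4,2.2,0],0]
    - [[-4,2.2,0],0]
    - [[-2.5,1.4,0],0]
    - [[-1,0.5,0],0]
    - [[0,0,0],0]
    - [[0,0,0],0]

```text
t: 35.0
ee_pos: [471.8, 332.7, 109.7]
orientation: [2.156, -2.245, -0.024]
ft_force: [0.2, -0.2, -2.4]
width: 49.8
```

```bash
python3 s.py 487 347 30 -1.9
```

```text
t 35.0 p [471.8 332.7 109.7] yaw -92.3 F [ 0.2 -0.2 -2.4] w 49.8
tool shift cm [-1.6 -1.7  7.9]
turn -0.4
shift cm after turn [-1.6 -1.7  7.9]
toolz [-0.031, -0.009, -0.999]
```

```bash
python3 - <<'E'
from h import *
im=get_image("top");cv2.imwrite("pics/t5.png",im[:,:,::-1])
im=get_image("wrist");cv2.imwrite("pics/w5.png",im[:,:,::-1])
E
```

```text
(no output)
```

View pics/w5.png

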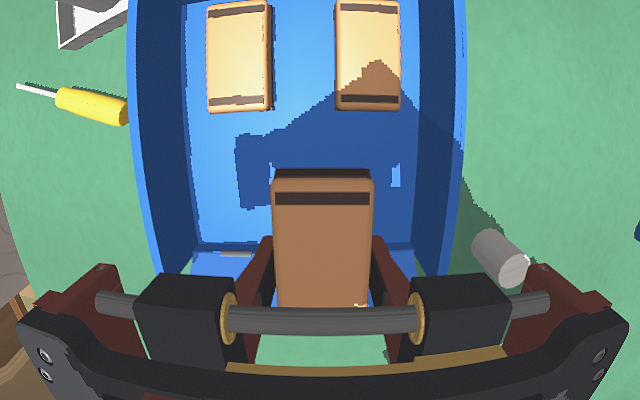

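Two blocks lie flat at the back of the blue box, at (240,55) and (367,55), and there's room at the front centre. Lowering.

>>> arm_command:
  increments:
    - [[-0.9,-1,0.5],-0.4]
    - [[-0.7,-0.7,2],0]
    - [[0,0,2.5],0]
    - [[0,0,1.5],0]
    - [[0,0,0],0]

```text
t: 35.6
ee_pos: [496.2, 345.4, 42.5]
orientation: [2.159, -2.251, -0.022]
ft_force: [-0.3, 0.4, -1.6]
width: 50.0
```

```bash
python3 s.py 487 347 11 -1.9
```

```text
t 35.6 p [496.2 345.4  42.5] yaw -92.4 F [-0.3  0.4 -1.6] w 50.0
tool shift cm [-0.1  0.8  3.2]
turn -0.5
shift cm after turn [-0.1  0.8  3.2]
toolz [-0.026, -0.005, -1.0]
```

>>> arm_command:
  increments:
    - [[-0.1,0.5,1],-0.5]
    - [[0,0.4,1.2],0]
    - [[0,0,0.8],0]
    - [[0,0,0],0]

```text
t: 36.0
ee_pos: [487.3, 346.7, 11.7]
orientation: [2.17, -2.243, -0.022]
ft_force: [-0.2, -0.8, -1.9]
width: 49.6
```

```bash
python3 s.py 487 347 11 -1.9
```

```text
t 36.0 p [487.3 346.7  11.7] yaw -91.9 F [-0.2 -0.8 -1.9] w 49.6
tool shift cm [-0.   0.   0.1]
turn 0.0
shift cm after turn [-0.   0.   0.1]
toolz [-0.024, -0.004, -1.0]
```

Before releasing, a quick drag on the box floor gives me a worn baseline for rechecking the red block the same way.

>>> arm_command:
  increments:
    - [[0,0,0.2],0]
    - [[0,0.3,0.2],0]

```text
t: 36.2
ee_pos: [486.4, 348.1, 9.8]
orientation: [2.174, -2.247, -0.02]
ft_force: [4.0, -2.8, 14.0]
width: 49.7
```

>>> arm_command:
  increments:
    - [[0,0.4,0.1],0]

```text
t: 36.3
ee_pos: [483.5, 348.9, 9.9]
orientation: [2.176, -2.249, -0.019]
ft_force: [0.9, -1.1, 0.7]
width: 50.1
```

>>> arm_command:
  increments:
    - [[0,0.4,0.1],0]

```text
t: 36.4
ee_pos: [480.4, 349.6, 9.9]
orientation: [2.178, -2.25, -0.018]
ft_force: [2.6, 0.1, 4.6]
width: 50.2
```

>>> arm_command:
  increments:
    - [[0,-0.4,0.1],0]

```text
t: 36.5
ee_pos: [483.4, 349.7, 9.9]
orientation: [2.178, -2.249, -0.019]
ft_force: [-4.4, -0.2, 11.5]
width: 49.9
```

>>> arm_command:
  increments:
    - [[0,-0.4,0.1],0]

```text
t: 36.6
ee_pos: [486.8, 349.8, 9.8]
orientation: [2.177, -2.249, -0.02]
ft_force: [-3.4, 0.7, 11.7]
width: 49.7
```

>>> arm_command:
  increments:
    - [[0,-0.4,0.1],0]

```text
t: 36.7
ee_pos: [490.2, 350.0, 9.8]
orientation: [2.177, -2.248, -0.021]
ft_force: [-3.1, -0.4, 10.2]
width: 50.2
```

>>> arm_command:
  increments:
    - [[0,0,0],0]
    - [[0,0,0],0]
    - [[0,0,0],0]
    - [[0,0,0],0]
  gripper: 0.75

```text
t: 37.1
ee_pos: [489.6, 350.2, 10.2]
orientation: [2.177, -2.248, -0.021]
ft_force: [0.6, -0.0, -0.9]
width: 65.8
```

>>> arm_command:
  increments:
    - [[0,0,-2],0]
    - [[0,0,-3],0]
    - [[0,0,-3],0]
    - [[0,0,-3],0]
    - [[0,0,-1],0]
    - [[0,0,0],0]

```text
t: 37.7
ee_pos: [489.8, 348.9, 131.2]
orientation: [2.173, -2.244, -0.023]
ft_force: [0.2, -0.1, -0.2]
width: 66.0
```

```bash
python3 s.py 345 352 125 -1.9
```

```text
t 37.7 p [489.8 348.9 131.2] yaw -91.8 F [ 0.2 -0.1 -0.2] w 66.0
tool shift cm [ 0.2 14.5  1. ]
turn 0.1
shift cm after turn [ 0.2 14.5  0.9]
toolz [-0.023, -0.002, -1.0]
```

>>> arm_command:
  increments:
    - [[0,2,0],0]
    - [[0,3.5,0],0]
    - [[0,3.5,0],0]
    - [[0,3,0],0]
    - [[0,2,0],0]
    - [[0,0.5,0],0]
    - [[0,0,0],0]
  gripper: 0.0

```text
t: 38.4
ee_pos: [336.8, 349.6, 125.1]
orientation: [2.164, -2.237, -0.023]
ft_force: [-0.2, 0.4, -0.5]
width: 13.2
```

```bash
python3 s.py 345 350 55 -1.9
python3 - <<'E'
from h import *
im=get_image("top");cv2.imwrite("pics/t6.png",im[:,:,::-1])
E
```

```text
t 38.4 p [336.8 349.6 125.1] yaw -91.9 F [-0.2  0.4 -0.5] w 13.2
tool shift cm [-0.1 -1.   7. ]
turn 0.0
shift cm after turn [-0.1 -1.   7. ]
toolz [-0.031, -0.01, -0.999]
```

View pics/t6.png

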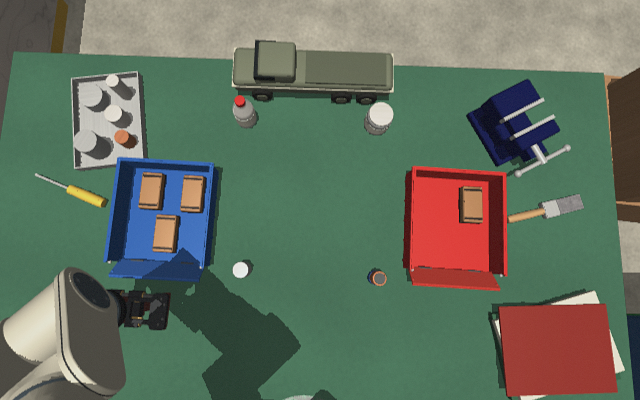

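Three blocks are inside the blue box, at (151,190), (192,193) and (166,233), and the gripper is in front of the blue flap. Lowering, then pushing.

>>> arm_command:
  increments:
    - [[0,0,2],0]
    - [[0,0,2.5],0]
    - [[0,0,2],0]
    - [[0,0,0],0]
    - [[0,0,0],0]

```text
t: 38.95
ee_pos: [341.8, 350.7, 57.5]
orientation: [2.163, -2.244, -0.022]
ft_force: [0.1, 0.7, 0.9]
width: 0.3
```

>>> arm_command:
  increments:
    - [[0,-1.2,0],0]
    - [[0,-1.5,0],0]
    - [[0,-1.5,0],0]
    - [[0,-1,0],0]
    - [[0,-0.5,0],0]

```text
t: 39.45
ee_pos: [404.1, 349.0, 59.1]
orientation: [2.161, -2.247, -0.025]
ft_force: [-11.4, 2.4, 8.0]
width: -0.1
```

```bash
python3 s.py 420 350 55 -1.9
```

```text
t 39.5 p [404.1 349.   59.1] yaw -92.2 F [-11.4   2.4   8. ] w -0.1
tool shift cm [-0.2 -1.6  0.4]
turn -0.3
shift cm after turn [-0.1 -1.6  0.4]
toolz [-0.028, -0.005, -1.0]
```

At the catch now, pushing with about 11 N. Continuing.

>>> arm_command:
  increments:
    - [[0,-0.5,0],0]
    - [[0,-0.5,0],0]

```text
t: 39.65
ee_pos: [411.1, 348.4, 59.3]
orientation: [2.152, -2.245, -0.034]
ft_force: [-37.9, 15.3, 19.6]
width: 0.6
```

>>> arm_command:
  increments:
    - [[0,-0.5,0],0]
    - [[0,-0.5,0],0]

```text
t: 39.85
ee_pos: [410.5, 348.5, 59.6]
orientation: [2.134, -2.238, -0.055]
ft_force: [-27.0, 10.2, 17.0]
width: 0.4
```

```bash
python3 s.py 420 350 55 -1.9
python3 - <<'E'
from h import *
im=get_image("wrist");cv2.imwrite("pics/w6.png",im[:,:,::-1])
E
```

```text
t 39.9 p [410.5 348.5  59.6] yaw -92.7 F [-27.   10.2  17. ] w 0.4
tool shift cm [-0.2 -1.   0.4]
turn -0.8
shift cm after turn [-0.2 -1.   0.4]
toolz [-0.06, -0.008, -0.998]
```

View pics/w6.png

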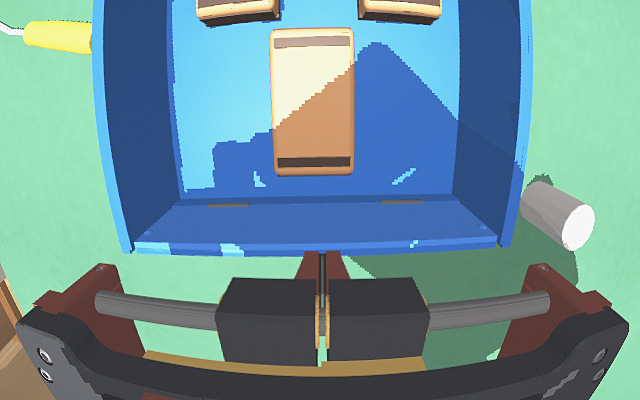

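The flap looks flush with the side walls (edge from (130,247) to (510,240)), and it stopped hard at 38 N. Backing off and lifting to check.

>>> arm_command:
  increments:
    - [[0,1,0],0]
    - [[0,1.5,0],0]
    - [[0,1.5,0],0]
    - [[0,0.5,-2],0]
    - [[0,0,-3],0]
    - [[0,0,-3],0]
    - [[0,0,-1],0]
    - [[0,0,0],0]

```text
t: 40.7
ee_pos: [367.8, 351.0, 154.8]
orientation: [2.136, -2.237, -0.053]
ft_force: [-0.3, -0.1, -0.5]
width: 0.4
```

```bash
python3 s.py 590 -408 130 -1.9
python3 - <<'E'
from h import *
im=get_image("scene");cv2.imwrite("pics/s6.png",cv2.resize(im[150:310,330:560],None,fx=3,fy=3)[:,:,::-1])
im=get_image("top");cv2.imwrite("pics/t7.png",cv2.resize(im[140:300,80:260],None,fx=3,fy=3)[:,:,::-1])
E
```

```text
t 40.7 p [367.8 351.  154.8] yaw -92.6 F [-0.3 -0.1 -0.5] w 0.4
tool shift cm [ 74.8 -25.9   1.8]
turn -0.7
shift cm after turn [ 75.1 -24.9   1.8]
toolz [-0.058, -0.008, -0.998]
```

View pics/t7.png

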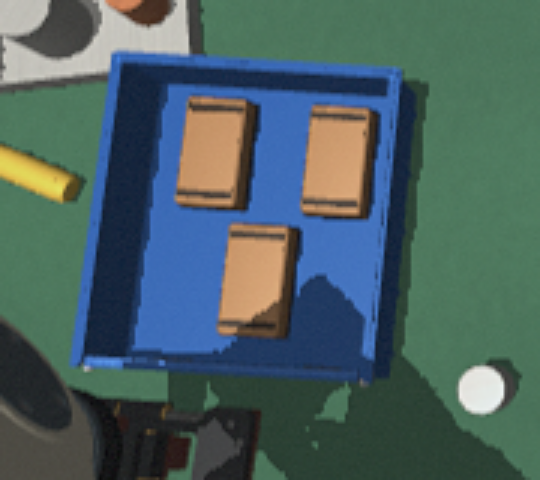

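View pics/s6.png

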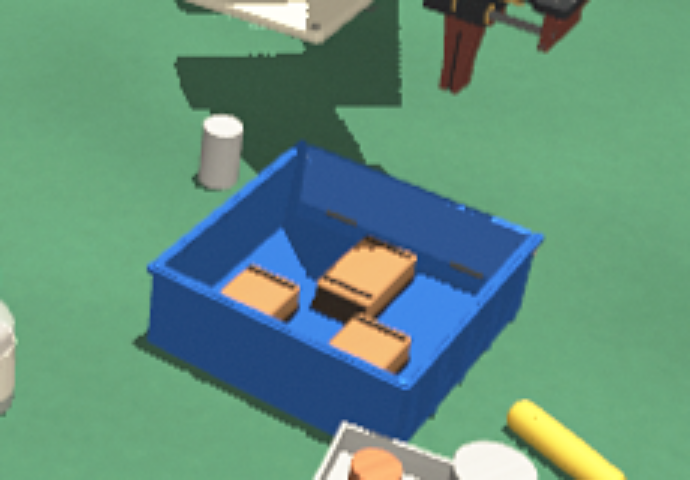

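Both views show the blue flap upright and the three blocks lying flat. Now I'll go to the red box to retest that block with the same clean drag.

>>> arm_command:
  increments:
    - [[2.2,-0.8,0],0]
    - [[4.2,-1.4,0],0]
    - [[4.2,-1.4,0],0]
    - [[4.2,-1.4,0],0]
    - [[4.2,-1.4,0],0]
    - [[4.2,-1.4,0],0]
    - [[4.2,-1.4,0],0]
    - [[4.2,-1.4,0],0]
    - [[4.2,-1.4,0],0]
    - [[4.2,-1.4,0],0]
    - [[4.2,-1.4,0],0]
    - [[4.2,-1.4,0],0]
    - [[4.2,-1.4,0],0]
    - [[4.2,-1.4,0],0]
    - [[4.2,-1.4,0],0]
    - [[4.2,-1.4,0],0]
    - [[4,-1.4,0],0]
    - [[2.5,-0.8,0],0]
    - [[0,0,0],0]
    - [[0,0,0],0]
  gripper: 0.8

```text
t: 42.8
ee_pos: [563.6, -404.6, 108.3]
orientation: [2.117, -2.215, -0.108]
ft_force: [-0.3, 0.6, 0.5]
width: 69.6
```

```bash
python3 s.py 587 -407 110 -1.9
```

```text
t 42.8 p [ 563.6 -404.6  108.3] yaw -92.6 F [-0.3  0.6  0.5] w 69.6
tool shift cm [ 0.1 -2.3 -0.4]
turn -0.7
shift cm after turn [ 0.2 -2.3 -0.4]
toolz [-0.103, -0.002, -0.995]
```

```bash
python3 s.py 587 -407 35 -1.9
python3 - <<'E'
from h import *
im=get_image("wrist");cv2.imwrite("pics/w7.png",im[:,:,::-1])
E
```

```text
t 42.8 p [ 563.6 -404.6  108.3] yaw -92.6 F [-0.3  0.6  0.5] w 69.6
tool shift cm [ 0.1 -3.1  7. ]
turn -0.7
shift cm after turn [ 0.1 -3.1  7. ]
toolz [-0.103, -0.002, -0.995]
```

View pics/w7.png

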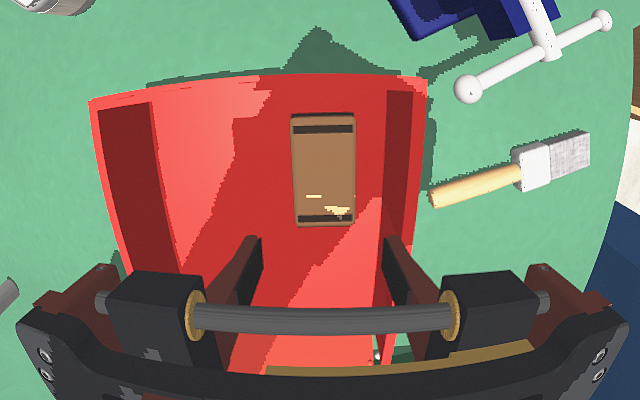

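The block is in line with the fingers, at (323,170). Lowering onto it.

>>> arm_command:
  increments:
    - [[0,-1.4,1.5],-0.7]
    - [[0,-1.3,2],0]
    - [[0,-0.4,2],0]
    - [[0,0,1],0]
    - [[0,0,0],0]
    - [[0,0,0],0]

```text
t: 43.45
ee_pos: [585.3, -398.2, 35.6]
orientation: [2.136, -2.194, -0.119]
ft_force: [-0.3, 0.4, 0.5]
width: 70.3
```

```bash
python3 s.py 587 -407 11 -1.9
```

```text
t 43.5 p [ 585.3 -398.2   35.6] yaw -91.5 F [-0.3  0.4  0.5] w 70.3
tool shift cm [ 0.9 -0.5  2.4]
turn 0.4
shift cm after turn [ 0.9 -0.5  2.4]
toolz [-0.109, 0.002, -0.994]
```

>>> arm_command:
  increments:
    - [[0.5,-0.2,0],0.4]
    - [[0.4,-0.3,0],0]
    - [[0,0,0],0]

```text
t: 43.75
ee_pos: [590.9, -408.8, 37.6]
orientation: [2.128, -2.203, -0.114]
ft_force: [-0.0, 0.6, -0.1]
width: 70.0
```

```bash
python3 s.py 587 -407 11 -1.9
```

```text
t 43.8 p [ 590.9 -408.8   37.6] yaw -92.0 F [-0.   0.6 -0.1] w 70.0
tool shift cm [-0.2  0.1  2.7]
turn -0.1
shift cm after turn [-0.2  0.1  2.7]
toolz [-0.107, 0.0, -0.994]
```

>>> arm_command:
  increments:
    - [[-0.1,0,1],0]
    - [[0,0,1.1],0]
    - [[0,0,0.5],0]
    - [[0,0,0],0]
    - [[0,0,0],0]

```text
t: 44.25
ee_pos: [587.8, -408.2, 9.6]
orientation: [2.127, -2.204, -0.114]
ft_force: [-0.3, -0.0, 0.3]
width: 69.7
```

>>> arm_command:
  increments:
    - [[0,0,0],0]
    - [[0,0,0],0]
    - [[0,0,0],0]
    - [[0,0,0],0]
    - [[0,0,0],0]
    - [[0,0,0],0]
  gripper: 0.0

```text
t: 44.85
ee_pos: [587.9, -408.1, 9.8]
orientation: [2.128, -2.204, -0.113]
ft_force: [-0.0, -0.4, -1.5]
width: 49.7
```

>>> arm_command:
  increments:
    - [[0,0.3,0.2],0]

```text
t: 44.95
ee_pos: [587.0, -408.4, 9.4]
orientation: [2.129, -2.206, -0.107]
ft_force: [7.6, 2.8, 9.3]
width: 49.4
```

>>> arm_command:
  increments:
    - [[0,0.5,0.1],0]

```text
t: 45.05
ee_pos: [583.5, -408.8, 10.0]
orientation: [2.13, -2.206, -0.102]
ft_force: [1.2, -0.9, 0.2]
width: 50.0
```

>>> arm_command:
  increments:
    - [[0,0.5,0.1],0]

```text
t: 45.15
ee_pos: [578.7, -408.8, 10.0]
orientation: [2.131, -2.206, -0.1]
ft_force: [1.4, -0.9, 0.7]
width: 49.6
```

>>> arm_command:
  increments:
    - [[0,0.5,0.1],0]

```text
t: 45.25
ee_pos: [573.7, -409.0, 9.8]
orientation: [2.131, -2.206, -0.098]
ft_force: [3.5, -1.0, 2.9]
width: 49.8
```

```bash
python3 s.py
```

```text
t 45.2 p [ 573.7 -409.     9.8] yaw -92.0 F [ 3.5 -1.   2.9] w 49.8
toolz [-0.096, -0.005, -0.995]
```

>>> arm_command:
  increments:
    - [[0,0.6,0.2],0]
    - [[0,0.6,0.2],0]

```text
t: 45.45
ee_pos: [563.5, -410.2, 9.6]
orientation: [2.132, -2.209, -0.087]
ft_force: [6.0, -1.6, 8.4]
width: 49.6
```

>>> arm_command:
  increments:
    - [[0,0.6,0.2],0]

```text
t: 45.55
ee_pos: [558.8, -411.2, 9.7]
orientation: [2.133, -2.21, -0.08]
ft_force: [6.2, -0.7, 9.1]
width: 50.1
```

>>> arm_command:
  increments:
    - [[0,0.6,0.2],0]

```text
t: 45.65
ee_pos: [554.0, -412.1, 10.0]
orientation: [2.133, -2.211, -0.073]
ft_force: [5.4, -0.2, 8.3]
width: 49.9
```

```bash
python3 s.py
```

```text
t 45.6 p [ 554.  -412.1   10. ] yaw -92.0 F [ 5.4 -0.2  8.3] w 49.9
toolz [-0.082, -0.013, -0.997]
```

That gives 0.55–0.8, against 0.28 for worn under the same conditions. I'll regrip once more so the block starts flat, then take a short drag.

>>> arm_command:
  increments:
    - [[0,0,0],0]
    - [[0,0,0],0]
    - [[0,0,0],0]
    - [[0,0,0],0]
  gripper: 0.7

```text
t: 46.05
ee_pos: [550.4, -411.3, 8.7]
orientation: [2.131, -2.211, -0.081]
ft_force: [0.3, 1.4, -0.0]
width: 61.8
```

>>> arm_command:
  increments:
    - [[0,0,0.1],0]
    - [[0,0,0],0]
    - [[0,0,0],0]
    - [[0,0,0],0]
    - [[0,0,0],0]
  gripper: 0.0

```text
t: 46.55
ee_pos: [549.7, -411.1, 6.9]
orientation: [2.131, -2.21, -0.084]
ft_force: [-0.2, -0.1, -0.1]
width: 50.0
```

>>> arm_command:
  increments:
    - [[0,0,0.2],0]

```text
t: 46.65
ee_pos: [549.7, -411.1, 6.3]
orientation: [2.13, -2.21, -0.084]
ft_force: [-5.0, 4.9, 25.0]
width: 49.9
```

>>> arm_command:
  increments:
    - [[0,0.2,0.2],0]

```text
t: 46.75
ee_pos: [549.7, -411.1, 6.4]
orientation: [2.132, -2.212, -0.079]
ft_force: [7.3, 5.7, 12.5]
width: 49.7
```

>>> arm_command:
  increments:
    - [[0,0.4,0.2],0]

```text
t: 46.85
ee_pos: [548.1, -411.6, 6.6]
orientation: [2.133, -2.214, -0.072]
ft_force: [3.7, -0.7, 6.7]
width: 50.0
```

>>> arm_command:
  increments:
    - [[0,0.6,0.2],0]

```text
t: 46.95
ee_pos: [544.6, -412.3, 6.8]
orientation: [2.135, -2.215, -0.063]
ft_force: [4.7, -0.1, 5.9]
width: 49.6
```

```bash
python3 s.py
```

```text
t 47.0 p [ 544.6 -412.3    6.8] yaw -92.1 F [ 4.7 -0.1  5.9] w 49.6
toolz [-0.075, -0.015, -0.997]
```

The drag is about twice that of the worn blocks in every like-for-like test, so it's sharp and stays in the red box. Releasing, then on to the red flap.

>>> arm_command:
  increments:
    - [[0,0,0],0]
    - [[0,0,0],0]
    - [[0,0,0],0]
    - [[0,0,0],0]
  gripper: 0.72

```text
t: 47.35
ee_pos: [544.6, -412.0, 6.6]
orientation: [2.135, -2.215, -0.064]
ft_force: [-0.1, 0.6, 0.2]
width: 62.9
```

>>> arm_command:
  increments:
    - [[0,0,-2],0]
    - [[0,0,-3],0]
    - [[0,0,-3],0]
    - [[0,0,-3],0]
    - [[0,0,-2],0]
    - [[0,0,0],0]

```text
t: 47.95
ee_pos: [552.7, -408.6, 136.6]
orientation: [2.134, -2.214, -0.077]
ft_force: [-0.3, 0.0, 0.4]
width: 63.4
```

```bash
python3 s.py 335 -350 125 -1.4
```

```text
t 48.0 p [ 552.7 -408.6  136.6] yaw -92.1 F [-0.3  0.   0.4] w 63.4
tool shift cm [-5.1 21.8  2.9]
turn -0.7
shift cm after turn [-5.3 21.8  2.9]
toolz [-0.082, -0.01, -0.997]
```

>>> arm_command:
  increments:
    - [[-0.4,1.5,0],0]
    - [[-0.8,3.2,0],0]
    - [[-0.8,3.4,0],0]
    - [[-0.8,3.4,0],0]
    - [[-0.8,3.4,0],0]
    - [[-0.7,3,0],0]
    - [[-0.5,2,0],0]
    - [[0,1,0],-0.7]
    - [[0,0,0],0]
    - [[0,0,0],0]
  gripper: 0.0

```text
t: 48.95
ee_pos: [334.7, -346.4, 142.5]
orientation: [2.149, -2.197, -0.099]
ft_force: [-0.3, 0.4, 0.2]
width: 0.3
```

```bash
python3 s.py 338 -350 57 -1.4
python3 - <<'E'
from h import *
im=get_image("top");cv2.imwrite("pics/t8.png",im[:,:,::-1])
E
```

```text
t 49.0 p [ 334.7 -346.4  142.5] yaw -91.3 F [-0.3  0.4  0.2] w 0.3
tool shift cm [ 0.3 -1.1  8.5]
turn 0.1
shift cm after turn [ 0.3 -1.1  8.5]
toolz [-0.092, -0.0, -0.996]
```

View pics/t8.png

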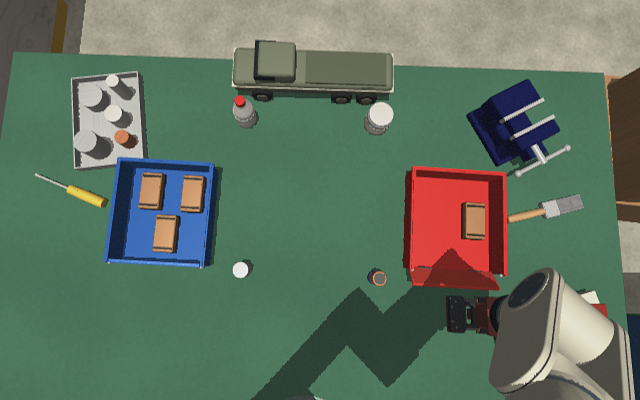

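The blue flap is shut, the sharp block is in the red box at (473,221), and the gripper is in front of the red flap. Lowering and pushing.

>>> arm_command:
  increments:
    - [[0.1,-0.5,2],0]
    - [[0,-0.3,3],0]
    - [[0,0,2.5],0]
    - [[0,0,0],0]
    - [[0,0,0],0]

```text
t: 49.5
ee_pos: [342.6, -351.2, 65.0]
orientation: [2.152, -2.195, -0.089]
ft_force: [0.9, 1.6, -0.3]
width: 0.4
```

```bash
python3 s.py 338 -350 57 -1.4
```

```text
t 49.5 p [ 342.6 -351.2   65. ] yaw -91.1 F [ 0.9  1.6 -0.3] w 0.4
tool shift cm [-0.1  0.4  0.8]
turn 0.3
shift cm after turn [-0.1  0.4  0.8]
toolz [-0.087, -0.005, -0.996]
```

>>> arm_command:
  increments:
    - [[0,0,0.8],0]
    - [[0,-1.2,0.1],0]
    - [[0,-1.5,0.1],0]
    - [[0,-1.5,0.1],0]
    - [[0,-1,0.1],0]
    - [[0,-0.5,0],0]

```text
t: 50.1
ee_pos: [403.3, -353.8, 50.8]
orientation: [2.151, -2.193, -0.087]
ft_force: [-6.3, 0.2, 5.7]
width: 0.4
```

```bash
python3 s.py 410 -350 57 -1.4
```

```text
t 50.1 p [ 403.3 -353.8   50.8] yaw -91.1 F [-6.3  0.2  5.7] w 0.4
tool shift cm [-0.4 -0.6 -0.7]
turn 0.3
shift cm after turn [-0.4 -0.6 -0.7]
toolz [-0.089, -0.008, -0.996]
```

>>> arm_command:
  increments:
    - [[0,-0.4,0],0]

```text
t: 50.2
ee_pos: [408.0, -353.8, 50.5]
orientation: [2.152, -2.191, -0.088]
ft_force: [-19.0, -5.4, 7.5]
width: 0.3
```

>>> arm_command:
  increments:
    - [[0,-0.4,0],0]

```text
t: 50.3
ee_pos: [408.1, -353.6, 50.4]
orientation: [2.15, -2.184, -0.1]
ft_force: [-37.2, -11.3, 24.2]
width: 0.3
```

>>> arm_command:
  increments:
    - [[0,-0.4,0],0]

```text
t: 50.4
ee_pos: [407.7, -353.7, 50.6]
orientation: [2.148, -2.177, -0.112]
ft_force: [-26.3, -8.4, 19.2]
width: 0.7
```

>>> arm_command:
  increments:
    - [[0,-0.4,0],0]

```text
t: 50.5
ee_pos: [407.3, -353.6, 50.7]
orientation: [2.145, -2.172, -0.124]
ft_force: [-22.7, -5.9, 17.1]
width: 0.5
```

Hard stop at 37 N with no more travel. Backing off and checking.

>>> arm_command:
  increments:
    - [[0,1,0],0]
    - [[0,1.5,0],0]
    - [[0,1.5,0],0]
    - [[0,0.5,-2],0]
    - [[0,0,-3],0]
    - [[0,0,-3],0]
    - [[0,0,-1],0]
    - [[0,0,0],0]

```text
t: 51.3
ee_pos: [370.1, -352.1, 147.7]
orientation: [2.146, -2.174, -0.122]
ft_force: [-0.6, 0.3, 0.5]
width: 0.3
```

```bash
python3 s.py
python3 - <<'E'
from h import *
im=get_image("scene");cv2.imwrite("pics/s9.png",im[:,:,::-1])
im=get_image("top");cv2.imwrite("pics/t9.png",im[:,:,::-1])
cv2.imwrite("pics/t9z.png",cv2.resize(im[140:300,370:550],None,fx=3,fy=3)[:,:,::-1])
for b in blocks("top",im):
    if 100<b[0]<520 : print(np.round(b,1))
for nm,uv,z in [("steel",(240,269),62),("cop",(378,277),70)]: pass
E
```

```text
t 51.3 p [ 370.1 -352.1  147.7] yaw -90.7 F [-0.6  0.3  0.5] w 0.3
toolz [-0.116, -0.003, -0.993]
[164.1 233.2 492.8 350.   89.4  48.3  -1.9]
[ 474.9  220.3  544.6 -413.    90.4   45.4   -2.4]
[191.5 193.2 592.8 291.   89.6  48.3  -2. ]
[150.  190.4 597.1 392.8  89.6  48.1  -1.8]
```

View pics/t9.png

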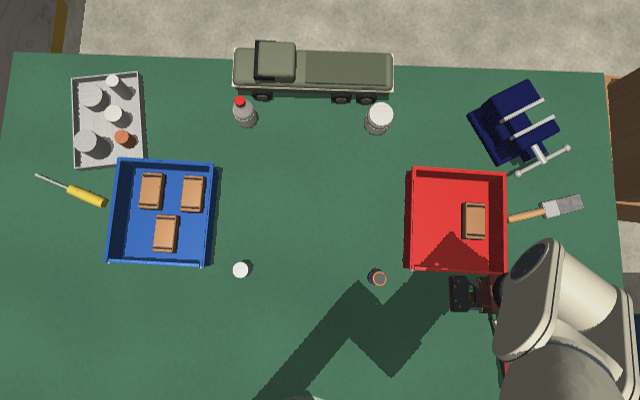

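View pics/t9z.png

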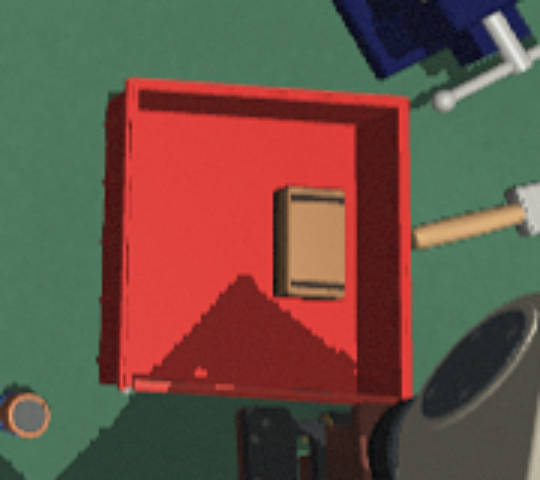

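View pics/s9.png

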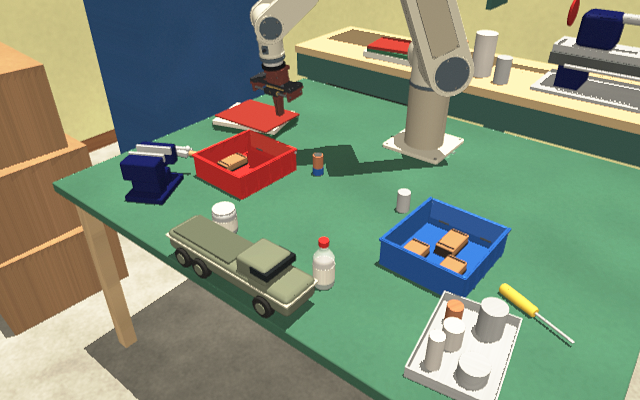

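Everything checks out. Both flaps are upright, all four blocks lie flat inside the boxes, the bystanders are where they started, and the gripper is clear of everything. Handing in.

```bash
python3 -c "
from workcell import *
print(close_job())"
```

```text
the job is handed in; nothing more can be done
None
```

I handed the job in at about 51 s. Four blocks were present: I put one in the red container as sharp and three in the blue container as worn, then pushed both flaps shut.

**Sorting:** I dragged each block gripped and lightly pressed on the bench, and repeated the test for the sharp block and one worn block on their box floors.

| | Measured drag over down force | Expected |
|---|---|---|
| Sharp block | about 0.55–1.0 | 1.0–1.2 |
| Worn blocks | about 0.2–0.37 | 0.16–0.2 |

The measured ratios disagree with the expected ones: the sharp block read low and the worn ones a little high. I put this down to the tool tilting under load and to force noise. I sorted on the contrast, about twice as much drag in matching tests, rather than on the absolute values.

**Last checks, in the images:**
- **Blocks:** all four lie flat inside their boxes. The blue-box centres are about (597,393), (593,291) and (493,350), and the red-box one is about (545,-413).
- **Flaps:** both look flush with the box walls. Each stopped hard at about 37–38 N and stayed shut after I backed off. I did not measure the flap angles.
- **Bystanders:** they look unmoved in the last top view, and the gripper is clear of everything.

**During the run:** one block was knocked aside, to (723,-47), while the arm was away. I found it there in a fresh image and handled it normally.

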